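# Put the ravioli stamp back in its foam and click the push-latch drawer shut

### The job

Put the round ravioli stamp back in the drawer under the rolling-pin rack: press it, handle up, fully home into the empty round cutout of the foam. Then push the handleless drawer shut by its front, without ramming it, until its push-latch has caught and the drawer stays flush with the rack by itself. Leave the rolling pins and the other things on the table where they are.

Things in the scene. Friction and masses are not known exactly. Their poses are not given: they have to be found in the camera images.
- rack: wooden rolling-pin rack, fixed. Origin: centre of its underside; +x points from the drawer's front to the rack's back (the closing direction), z up. Base box 280 deep (x) by 320 wide by 130 high mm. Two uprights (22 wide, y = +-105, front at x = -148) rise from its front to 392 mm, each with three pegs that stick out to x = -202 and carry the pins
- rack_face (a point): centre of the drawer's opening in the rack's face, 62 mm above the table; the drawer's front is here when shut. Axes as the rack's. The lowest rolling pin overhangs this face: it fills 8 to 53 mm in front of it from 192 to 238 mm above the table, the others above it, so push the front with a tool leaning 35 to 50 degrees, wrist away from the rack
- drawer (a joint): opening of the drawer in m: 0 = shut, front flush with the rack's face; 0.175 to 0.19 at the start; can be pressed in to a hard stop at -0.004. About 1 N of friction; it stays where it is left, except that the push-push latch (see latch_case) pushes it out over the last 14 mm, to 0.014 to 0.02, unless it has caught. Caught, it rests at 0 to 0.0015 and can be touched lightly (under 3 N) without letting go
- latch_case (a point): middle of the push-push latch, shut in at the back inside the rack. From 14 mm open the drawer presses its spring plunger; it takes 6 to 8 N to reach the hard stop at -4 mm. Pushes to the hard stop act by turns: one catches, the next lets go and the drawer springs back out. Whether the first push will catch cannot be seen and differs each time; a push that stops short does not count
- drawer_front (a point): centre of the outer face of the drawer's front: plain light wood, no handle, 282 wide by 98 high (13 to 111 mm above the table; this point 62), 15 thick. Axes as the rack's: +x closing direction, z up; moves with the drawer. The drawer's side walls are 10 thick, 262 mm apart inside, tops 78 mm above the table
- cutout (a point): centre of the floor of the empty round cutout in the drawer's dark foam, 24 mm above the table, axes as the rack's; 57 mm behind the front's outer face, 55 mm to +y of the drawer's middle. 55 wide, 20 deep (foam top at 44 mm). Four springy ribs leave 48 mm and squeeze the stamp's 50 mm head: press it down with about 6 to 12 N until it sits. A square stamp stands 120 mm away to -y, a pastry wheel lies behind
- stamp: round ravioli stamp, standing on the table: aluminium head 50 mm in diameter and 20 high, neck 18 mm, turned beech handle 30 mm in diameter from 36 to 68 mm above its underside, 76 mm high in all, 110 to 220 g. Origin: centre of its underside, z up along the handle. Seated, its origin coincides with the point cutout
- pin0: lowest rolling pin, loose on its two pegs: beech, barrel 45 mm in diameter and 248 long, 380 mm long with its handles. Origin: its middle; lies along its y axis
- pin1: middle rolling pin, the same
- pin2: top rolling pin, the same
- jar: glass jar with a clip-on lid, 92 mm in diameter, 135 high; origin under its centre
- bowl: terracotta bowl, 144 mm in diameter, 65 high; origin under its centre
- mould: steel ring mould, 80 mm in diameter, 50 high; origin under its centre
- spatula: yellow silicone spatula lying flat along its x axis, 282 mm long, 52 wide, 10 high; origin under its middle
Not all that is in view belongs to the job. Of the things that look like the stamp, take the one that is farthest to the robot's right at the start.

How it is judged:
By the outcome, as a careful person would: the job done as asked, in the order asked, and still so for the second after the job is handed in, with the robot touching nothing.
It also fails if it takes over 61 s, if anything falls off the work surface, if the arm or the gripper's body presses on something with over 40 N, if the wrist force passes 120 N, or if a joint passes its speed limit or range.

### The arm

A 6-joint arm with a two-finger parallel gripper is mounted at the origin on the work surface. World frame = base frame: x ahead of the robot, y to its left, z up, the work surface at z = 0. Lengths are in m, angles in rad, forces in N, time in s.
With the tool pointing down it reaches from about 0.4 to 0.825 m from the base axis. Payload 7 kg.
Tool frame: the origin (TCP) lies at the very end of the fingers, on their centre line; the grasp point (between the pads) lies 19 mm behind it; z points along the fingers, y is the line along which they close (so a half turn about z gives the same grasp; the last joint's range is limited). The gripper opens to 88 mm and grips with 3 to 60 N. Pads are 19 mm wide; open, the fingers measure 130 mm over their backs; the gripper's body (78 mm by 193 mm) begins 47 mm behind the grasp point.
Start: joints at [-0.94, 0.359, 0.012, 0, -1.224, -0.288], TCP at [0.227, -0.636, 0.227] pointing down, gripper open.
Joint ranges: [-3.07, 3.07], [-1.43, 2.12], [-1.02, 1.25], [-3.03, 1.67], [-3.05, -0], [-3.03, 3.03]. Speed limits (rad/s): [2.39, 2.39, 3.01, 3.14, 3.14, 3.14].

### API

Orientations are given as [roll, pitch, yaw] about the fixed x, y, z axes, in that order (R = Rz(yaw) Ry(pitch) Rx(roll)).
In Python, from station import arm gives the robot as it stands. The module is installed in compiled form; this text tells all that it offers.
- The arm moves only by the shell command python3 -m crank 'ROWS' [FORCE]. ROWS is JSON, a list of rows, each an object of numbers: "dx", "dy", "dz": the shift along the world's x, y, z in m; "twist": the turn about the world's z in degrees; "grip": the opening, from -1 (shut) to 1 (fully open). A call has exactly 5 rows; each row is the pose to reach, as a shift and turn from the pose commanded when the call began; what a row does not reach only later rows make up. A row lasts 1/12 s, in which the tool goes at most 41.7 mm and 7.16 degrees, less where a joint would pass 70% of its speed; a pose out of reach is approached as far as the arm can. A call with a gripper value outside its range is refused whole. The fingers move at their own pace and stop on an object; FORCE is the grip in N (left out, the last holds). Time passes only in rows, so rows that repeat a pose let the fingers close, or fill a call up. It gives the time, the measured TCP pose, the force, the opening and the grip force at its end, in the units of the state.
- arm.get_state(): the state, without advancing time (a new reading comes with each control period).
- arm.grab_frame(name): name is "scene" or "top" or "wrist"; returns the picture (400x640x3 uint8, red, green, blue); there is no depth.
- arm.get_calibration(name): a dict with "fx", "fy", "cx", "cy" (pixels), "cam_to_world" (4x4, takes a point from camera to world coordinates); the wrist camera has in their place "tool_from_camera" (4x4, takes a point from camera to tool coordinates, whose origin is the TCP and whose axes are the flange's). Camera axes: x right, y down, z forward; pixel columns grow to the right and rows downward; lengths in m; the calibration is good to about 2 mm. The wrist camera is an equidistant fisheye: a pixel r from the principal point sees the ray r / f radians off the axis. A picture is of the moment at which its call begins: read the wrist's pose just before it. get_calibration takes no time and is no camera call.
- arm.job_done(): hands the job in; it is judged then, once.
The state is a dict: "t": time; "q": joint angles; "qd": joint speeds; "joint_efforts": joint torques, N m; "eef_pos": TCP position; "ee_rot": TCP orientation; "force": force on the tool from outside, world axes, zero at the start; "moment": the same for the moment, N m; "width": finger opening in m; "gripper_force": force on a finger pad.
Only numpy, scipy, OpenCV 4.12 (cv2) and the standard library are available. Lean on these libraries where they do the work, as an engineer would, in place of code of your own. Each camera call takes 0.05 s, during which the arm holds its last target. There are 200 camera calls.

## Working session

There is one attempt and no reset: what is moved stays moved. The work goes in short steps, Python scripts to look and compute and a shell command to move; the robot and the scene stay as the last step left them, time stands still between calls to the robot, and variables do not carry over. Pictures are saved under pics/ and viewed, at most 10 in all, crops included, and the job is handed in when it is done.

```bash
mkdir -p pics; python3 - <<'E'
from station import arm
import cv2
s=arm.get_state();print({k:s[k] for k in('t','eef_pos','ee_rot','width','force')})
for n in('scene','top'):
    cv2.imwrite(f'pics/{n}0.png',arm.grab_frame(n)[:,:,::-1]);c=arm.get_calibration(n);print(n,c)
print(arm.get_calibration('wrist'))
E
```

```text
{'t': 0.0, 'eef_pos': array([ 0.22668126, -0.63527334,  0.22560201]), 'ee_rot': array([ 3.13989553e+00, -1.34845923e-04, -2.79889865e+00]), 'width': 0.08781820694955932, 'force': array([-0.19233676, -0.44369318,  0.32014617])}
scene {'fx': 388.20269765687675, 'fy': 388.20269765687675, 'cx': 321.42716406720405, 'cy': 194.68947612406095, 'cam_to_world': array([[-0.85766231,  0.34557761, -0.38077745,  1.04155749],
       [ 0.51419748,  0.57056059, -0.64036049,  0.92530319],
       [-0.00403764, -0.74500787, -0.66704345,  1.12382103],
       [ 0.        ,  0.        ,  0.        ,  1.        ]])}
top {'fx': 477.97678003233375, 'fy': 477.97678003233375, 'cx': 320.1574524040103, 'cy': 197.5021719352732, 'cam_to_world': array([[ 0.00585712, -0.98066025,  0.19563016,  0.26048839],
       [-0.99998027, -0.0053    ,  0.00337117,  0.06614831],
       [-0.00226914, -0.19564605, -0.98067195,  1.62864374],
       [ 0.        ,  0.        ,  0.        ,  1.        ]])}
{'fx': 309.70691628693146, 'fy': 309.70691628693146, 'cx': 316.5344587124246, 'cy': 204.69429314591548, 'tool_from_camera': array([[-3.95452971e-04, -9.53589689e-01, -3.01108866e-01,
         8.19879215e-02],
       [ 9.99999846e-01, -4.94705119e-04,  2.53372781e-04,
        -7.36323726e-04],
       [-3.90573768e-04, -3.01108719e-01,  9.53589737e-01,
        -1.58183605e-01],
       [ 0.00000000e+00,  0.00000000e+00,  0.00000000e+00,
         1.00000000e+00]])}
```

View pics/scene0.png

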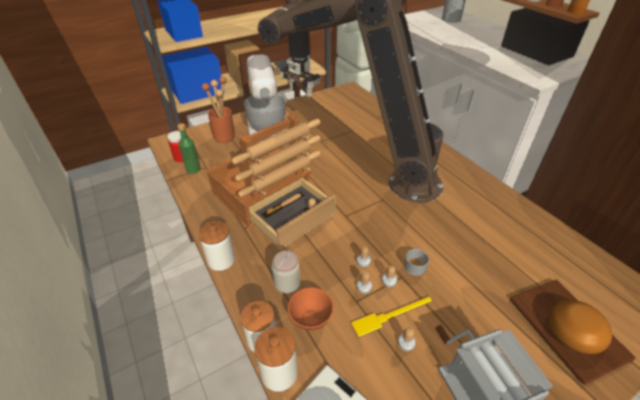

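View pics/top0.png

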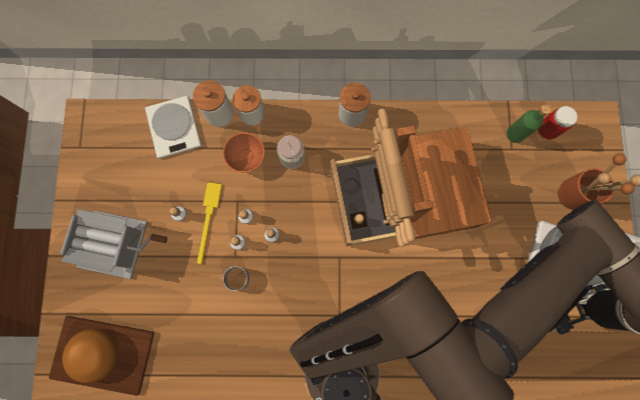

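Top view: the stamp look-alikes are at (178,213), (246,215), (237,242) and (272,235). The one standing in the drawer at (358,217) is the square stamp. Image right is the robot's right (-y), so (272,235) fits. I'll confirm that in an enlarged crop and read the drawer's corners.

```bash
python3 - <<'E'
import cv2
im=cv2.imread('pics/top0.png')
a=cv2.resize(im[140:260,320:480],None,fx=5,fy=5,interpolation=cv2.INTER_CUBIC)
cv2.imwrite('pics/c1.png',a)
b=cv2.resize(im[195:265,160:300],None,fx=5.5,fy=5.5,interpolation=cv2.INTER_CUBIC)
cv2.imwrite('pics/c2.png',b)
E
```

```text
(no output)
```

View pics/c1.png

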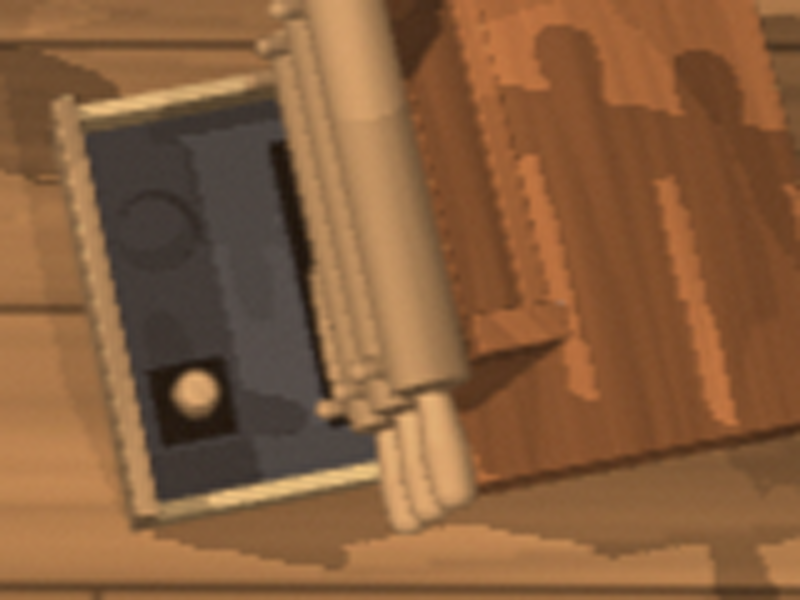

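View pics/c2.png

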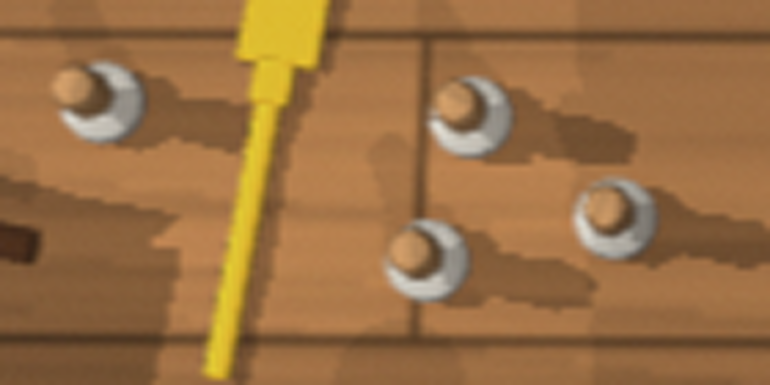

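The crop confirms it: the rightmost stamp has its head at about full pixel (272,235) and its handle top at (270.4,232.8). The cutout circle is at about (351.6,186), and the drawer front's outer top edge runs from (331.4,160) to (346.6,244).

```bash
cat > h.py <<'E'
import numpy as np
from station import arm
def ray(n,u,v,z):
    c=arm.get_calibration(n);T=c['cam_to_world']
    d=T[:3,:3]@[(u-c['cx'])/c['fx'],(v-c['cy'])/c['fy'],1]
    return T[:3,3]+d*(z-T[2,3])/d[2]
def proj(n,p):
    c=arm.get_calibration(n);T=c['cam_to_world'];q=T[:3,:3].T@(np.array(p)-T[:3,3])
    return np.array([c['fx']*q[0]/q[2]+c['cx'],c['fy']*q[1]/q[2]+c['cy']])
E
python3 - <<'E'
from h import *
C=lambda u,v:(u/5+320-.4,v/5+140-.4)
P=lambda u,v,z:ray('top',*C(u,v),z)
np.set_printoptions(precision=4,suppress=True)
S=lambda u,v,z:ray('top',u/5.5+160-.4,v/5.5+195-.4,z)
print('stamp head',S(616,219,.018),'handle',S(607,208,.074))
for u,v in[(100,101),(471,116),(427,260)]:print('other',S(u,v,.018))
a,b=P(57,100,.111),P(136,522,.111)
print('front',a,b,np.linalg.norm(a-b))
w=(a-b)/np.linalg.norm(a-b) # this is toward +world x
cx=np.array([w[1],-w[0],0]) # closing: toward -y
print('closing',cx,np.degrees(np.arctan2(cx[1],cx[0])),'rack y',-np.cross(cx,[0,0,1]))
m=(a+b)/2; print('front mid',m)
print('cut from front',m+.057*cx+.055*w,'cut seen',P(158,230,.044))
print('square handle',P(196,392,.076), 'pred',m+.057*cx-.065*w)
# direction from rack edges: rack base bottom edge front part top z .130
print('rack side edge', P(480,487,.13),P(800,425,.13))
print('sidewall near',P(160,513,.078),P(380,470,.078))
E
```

```text
stamp head [0.4535 0.2353 0.018 ] handle [0.4533 0.2349 0.074 ]
other [0.5253 0.5578 0.018 ]
other [0.5171 0.3269 0.018 ]
other [0.4276 0.3506 0.018 ]
front [0.6906 0.0364 0.111 ] [ 0.4131 -0.0141  0.111 ] 0.28201282025659075
closing [ 0.1793 -0.9838  0.    ] -79.67065062556318 rack y [ 0.9838  0.1793 -0.    ]
front mid [0.5518 0.0112 0.111 ]
cut from front [ 0.6162 -0.0351  0.111 ] cut seen [ 0.6184 -0.0336  0.044 ]
square handle [ 0.5023 -0.0558  0.076 ] pred [ 0.4981 -0.0566  0.111 ]
rack side edge [ 0.4344 -0.2295  0.13  ] [ 0.4749 -0.4329  0.13  ]
sidewall near [ 0.4224 -0.0315  0.078 ] [ 0.4512 -0.175   0.078 ]
```

```bash
python3 -m crank '[{"dz":0.04,"grip":0.25},{"dz":0.08,"grip":0.25},{"dz":0.12,"grip":0.25},{"dz":0.16,"grip":0.25},{"dz":0.2,"grip":0.25}]' 10
python3 -m crank '[{"dz":0.03,"dx":0.01,"dy":0.02,"grip":0.25},{"dz":0.05,"dx":0.03,"dy":0.05,"grip":0.25},{"dz":0.07,"dx":0.05,"dy":0.08,"grip":0.25},{"dz":0.08,"dx":0.07,"dy":0.11,"grip":0.25},{"dz":0.08,"dx":0.09,"dy":0.14,"grip":0.25}]'
python3 - <<'E'
from station import arm
print(arm.get_state()['q'])
import cv2
cv2.imwrite('pics/scene1.png',cv2.resize(arm.grab_frame('scene')[0:200,180:460,::-1],None,fx=2.8,fy=2.8,interpolation=cv2.INTER_CUBIC))
E
```

```text
[-9.39861374e-01  3.59315454e-01  1.11590100e-02 -2.98647491e-04
 -1.22409009e+00 -2.88074480e-01]invalid input at $[0]: expected keys dx, dy, dz, twist, grip
invalid input at $[0]: expected keys dx, dy, dz, twist, grip
```

View pics/scene1.png

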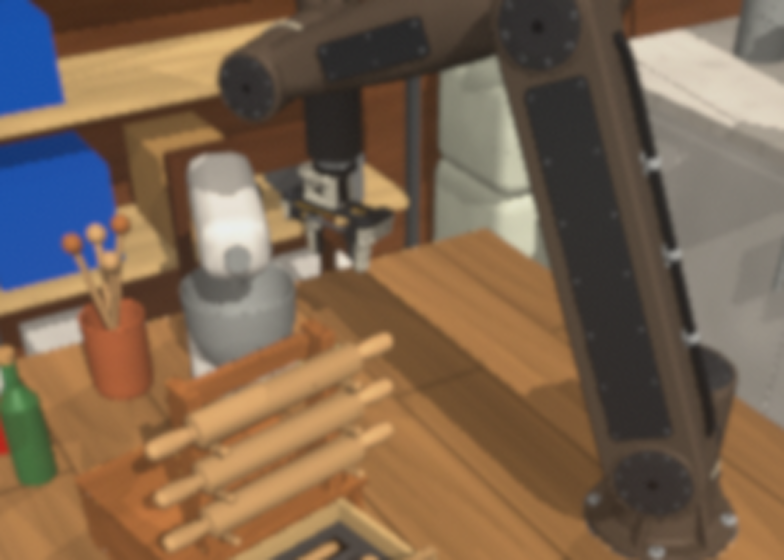

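```bash
python3 -m crank '[{"dx":0,"dy":0,"dz":0.04,"twist":0,"grip":0.25},{"dx":0,"dy":0,"dz":0.08,"twist":0,"grip":0.25},{"dx":0,"dy":0,"dz":0.12,"twist":0,"grip":0.25},{"dx":0,"dy":0,"dz":0.16,"twist":0,"grip":0.25},{"dx":0,"dy":0,"dz":0.2,"twist":0,"grip":0.25}]' 10
python3 -m crank '[{"dx":0.01,"dy":0.02,"dz":0.03,"twist":0,"grip":0.25},{"dx":0.03,"dy":0.05,"dz":0.05,"twist":0,"grip":0.25},{"dx":0.05,"dy":0.08,"dz":0.07,"twist":0,"grip":0.25},{"dx":0.07,"dy":0.11,"dz":0.08,"twist":0,"grip":0.25},{"dx":0.09,"dy":0.14,"dz":0.08,"twist":0,"grip":0.25}]'
python3 -c "
from station import arm
s=arm.get_state();print(s['q'],s['ee_rot'])"
```

```text
t: 0.57
eef_pos: [0.2265, -0.6352, 0.4285]
ee_rot: [3.141, 0.0, -2.799]
force: [0.5, -0.8, -0.0]
width: 0.0599
gripper_force: 0.0
t: 0.98
eef_pos: [0.3174, -0.4949, 0.5091]
ee_rot: [-3.138, 0.001, -2.8]
force: [0.7, 0.4, -0.6]
width: 0.0553
gripper_force: 0.0
[-6.67606457e-01  1.67970763e-01  3.74513634e-01  7.51293992e-04
 -1.77371178e+00 -5.60975322e-01] [-3.13812994e+00  1.30722801e-03 -2.79952858e+00]
```

```bash
python3 -m crank '[{"dx":0.025,"dy":0.03,"dz":0,"twist":0,"grip":0.25},{"dx":0.05,"dy":0.06,"dz":0,"twist":0,"grip":0.25},{"dx":0.075,"dy":0.09,"dz":0,"twist":0,"grip":0.25},{"dx":0.1,"dy":0.12,"dz":0,"twist":0,"grip":0.25},{"dx":0.12,"dy":0.155,"dz":0,"twist":0,"grip":0.25}]'
python3 -m crank '[{"dx":0.015,"dy":0.037,"dz":0,"twist":-4,"grip":0.25},{"dx":0.03,"dy":0.074,"dz":0,"twist":-8,"grip":0.25},{"dx":0.04,"dy":0.112,"dz":0,"twist":-12,"grip":0.25},{"dx":0.05,"dy":0.15,"dz":0,"twist":-16,"grip":0.25},{"dx":0.06,"dy":0.188,"dz":0,"twist":-20,"grip":0.25}]'
python3 -m crank '[{"dx":0,"dy":0.037,"dz":0,"twist":-4,"grip":0.25},{"dx":0,"dy":0.074,"dz":0,"twist":-8,"grip":0.25},{"dx":0,"dy":0.112,"dz":0,"twist":-12,"grip":0.25},{"dx":-0.01,"dy":0.15,"dz":0,"twist":-16,"grip":0.25},{"dx":-0.02,"dy":0.188,"dz":0,"twist":-20,"grip":0.25}]'
python3 -c "
from station import arm
s=arm.get_state();print(s['q'])"
```

```text
t: 1.4
eef_pos: [0.4381, -0.3392, 0.5058]
ee_rot: [3.141, -0.001, -2.799]
force: [1.3, -1.2, -0.5]
width: 0.0546
gripper_force: 0.0
t: 1.82
eef_pos: [0.4969, -0.1508, 0.5065]
ee_rot: [3.141, -0.0, 3.132]
force: [1.0, 0.2, 0.5]
width: 0.055
gripper_force: 0.0
t: 2.23
eef_pos: [0.4763, 0.0371, 0.506]
ee_rot: [-3.141, -0.001, 2.783]
force: [1.3, 0.3, 0.6]
width: 0.0545
gripper_force: 0.0
[ 4.90621754e-01 -2.98705167e-02  1.52216870e-01 -2.31771717e-04
 -1.75391641e+00 -2.42034857e+00]
```

```bash
python3 -m crank '[{"dx":-0.005,"dy":0.035,"dz":-0.01,"twist":0,"grip":0.25},{"dx":-0.01,"dy":0.07,"dz":-0.02,"twist":0,"grip":0.25},{"dx":-0.015,"dy":0.105,"dz":-0.035,"twist":0,"grip":0.25},{"dx":-0.018,"dy":0.14,"dz":-0.05,"twist":0,"grip":0.25},{"dx":-0.02,"dy":0.17,"dz":-0.075,"twist":0,"grip":0.25}]'
python3 -m crank '[{"dx":-0.002,"dy":0.014,"dz":-0.035,"twist":0,"grip":0.25},{"dx":-0.003,"dy":0.028,"dz":-0.07,"twist":0,"grip":0.25},{"dx":-0.003,"dy":0.028,"dz":-0.11,"twist":0,"grip":0.25},{"dx":-0.003,"dy":0.028,"dz":-0.15,"twist":0,"grip":0.25},{"dx":-0.003,"dy":0.028,"dz":-0.19,"twist":0,"grip":0.25}]'
python3 -m crank '[{"dx":0,"dy":0,"dz":-0.03,"twist":0,"grip":0.25},{"dx":0,"dy":0,"dz":-0.06,"twist":0,"grip":0.25},{"dx":0,"dy":0,"dz":-0.09,"twist":0,"grip":0.25},{"dx":0,"dy":0,"dz":-0.11,"twist":0,"grip":0.25},{"dx":0,"dy":0,"dz":-0.11,"twist":0,"grip":0.25}]'
python3 - <<'E'
from station import arm
import cv2
s=arm.get_state();print(s['q'],s['eef_pos'],s['ee_rot'])
w=arm.grab_frame('wrist');cv2.imwrite('pics/w1.png',w[:,:,::-1])
cv2.imwrite('pics/t1.png',arm.grab_frame('top')[:,:,::-1])
E
```

```text
t: 2.65
eef_pos: [0.4565, 0.2075, 0.4326]
ee_rot: [3.139, 0.002, 2.787]
force: [1.6, 0.8, 0.4]
width: 0.0548
gripper_force: 0.0
t: 3.07
eef_pos: [0.4533, 0.2333, 0.2398]
ee_rot: [3.141, -0.0, 2.787]
force: [1.2, -0.6, -0.2]
width: 0.055
gripper_force: 0.0
t: 3.48
eef_pos: [0.4515, 0.2312, 0.1273]
ee_rot: [-3.135, -0.004, 2.785]
force: [-0.6, -0.5, -0.3]
width: 0.0549
gripper_force: 0.0
[ 8.60118933e-01  1.79449873e-01 -4.83286932e-01 -1.42956846e-03
 -9.15799908e-01 -2.78625518e+00] [0.451481   0.23118871 0.12725171] [-3.1347274  -0.00374963  2.78536464]
```

View pics/w1.png

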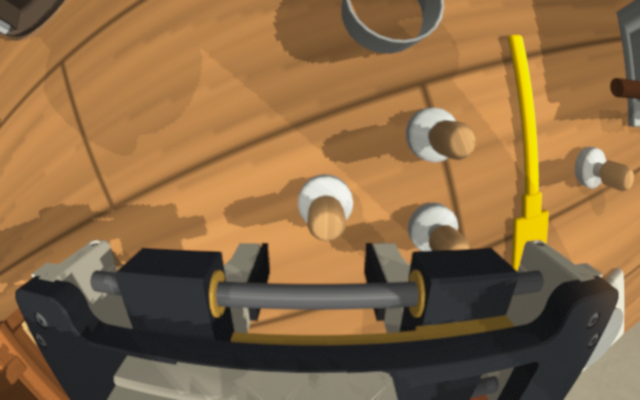

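The wrist view shows the stamp's head at about (326,200) and the handle's top end at about (326,225). I'll compare those with the predicted pixels.

```bash
cat >> h.py <<'E'
from scipy.spatial.transform import Rotation as Ro
def wproj(p,s):
    c=arm.get_calibration('wrist');R=Ro.from_euler('xyz',s['ee_rot']).as_matrix()
    q=R.T@(np.array(p)-s['eef_pos']);T=np.array(c['tool_from_camera']);q=T[:3,:3].T@(q-T[:3,3])
    th=np.arctan2(np.hypot(q[0],q[1]),q[2]);a=np.arctan2(q[1],q[0])
    return np.array([c['cx']+c['fx']*th*np.cos(a),c['cy']+c['fx']*th*np.sin(a)])
E
python3 - <<'E'
from h import *
s=arm.get_state()
for p in[(.4534,.235,.074),(.4534,.235,.018),(.4434,.235,.018),(.4534,.245,.018)]:print(p,wproj(p,s))
print(s['eef_pos'])
E
```

```text
(0.4534, 0.235, 0.074) [319.64625437 220.45300417]
(0.4534, 0.235, 0.018) [319.12696786 199.09628003]
(0.4434, 0.235, 0.018) [315.31373825 189.18264739]
(0.4534, 0.245, 0.018) [329.40862059 195.44590641]
[0.45388807 0.23309107 0.13165386]
```

```bash
python3 -m crank '[{"dx":0,"dy":0.003,"dz":-0.03,"twist":0,"grip":0.25},{"dx":0,"dy":0.003,"dz":-0.06,"twist":0,"grip":0.25},{"dx":0,"dy":0.003,"dz":-0.085,"twist":0,"grip":0.25},{"dx":0,"dy":0.003,"dz":-0.098,"twist":0,"grip":0.25},{"dx":0,"dy":0.003,"dz":-0.098,"twist":0,"grip":0.25}]'
python3 -m crank '[{"dx":0,"dy":0,"dz":0,"twist":0,"grip":-0.3},{"dx":0,"dy":0,"dz":0,"twist":0,"grip":-0.6},{"dx":0,"dy":0,"dz":0,"twist":0,"grip":-0.6},{"dx":0,"dy":0,"dz":0,"twist":0,"grip":-0.6},{"dx":0,"dy":0,"dz":0,"twist":0,"grip":-0.6}]' 30
python3 -m crank '[{"dx":0,"dy":0,"dz":0,"twist":0,"grip":-0.6},{"dx":0,"dy":0,"dz":0.02,"twist":0,"grip":-0.6},{"dx":0,"dy":0,"dz":0.06,"twist":0,"grip":-0.6},{"dx":0,"dy":0,"dz":0.1,"twist":0,"grip":-0.6},{"dx":0,"dy":0,"dz":0.13,"twist":0,"grip":-0.6}]' 30
```

```text
t: 4.0
eef_pos: [0.4536, 0.236, 0.0327]
ee_rot: [-3.14, -0.001, 2.786]
force: [-0.2, -0.6, 0.8]
width: 0.0543
gripper_force: 0.0
t: 4.42
eef_pos: [0.4545, 0.237, 0.0348]
ee_rot: [3.139, 0.001, 2.787]
force: [-0.1, 0.5, 5.0]
width: 0.0294
gripper_force: 30.0
t: 4.83
eef_pos: [0.4541, 0.2363, 0.1666]
ee_rot: [3.14, 0.001, 2.787]
force: [1.4, 1.2, -2.1]
width: 0.0295
gripper_force: 30.0
```

```bash
python3 -m crank '[{"dx":0.015,"dy":-0.025,"dz":0.02,"twist":-3,"grip":-0.6},{"dx":0.03,"dy":-0.05,"dz":0.033,"twist":-7,"grip":-0.6},{"dx":0.048,"dy":-0.08,"dz":0.033,"twist":-11,"grip":-0.6},{"dx":0.066,"dy":-0.11,"dz":0.033,"twist":-16,"grip":-0.6},{"dx":0.084,"dy":-0.14,"dz":0.033,"twist":-21,"grip":-0.6}]'
python3 -m crank '[{"dx":0.016,"dy":-0.026,"dz":0,"twist":-4,"grip":-0.6},{"dx":0.032,"dy":-0.052,"dz":0,"twist":-9,"grip":-0.6},{"dx":0.048,"dy":-0.078,"dz":0,"twist":-14,"grip":-0.6},{"dx":0.064,"dy":-0.104,"dz":0,"twist":-19,"grip":-0.6},{"dx":0.079,"dy":-0.131,"dz":0,"twist":-23.7,"grip":-0.6}]'
python3 -m crank '[{"dx":0,"dy":0,"dz":-0.01,"twist":0,"grip":-0.6},{"dx":0,"dy":0,"dz":-0.02,"twist":0,"grip":-0.6},{"dx":0,"dy":0,"dz":-0.03,"twist":0,"grip":-0.6},{"dx":0,"dy":0,"dz":-0.04,"twist":0,"grip":-0.6},{"dx":0,"dy":0,"dz":-0.04,"twist":0,"grip":-0.6}]'
python3 - <<'E'
from h import *
import cv2
s=arm.get_state();print(s['q'],s['eef_pos'],s['ee_rot'])
w=arm.grab_frame('wrist');t=arm.grab_frame('top')
cv2.imwrite('pics/w2.png',w[:,:,::-1]);cv2.imwrite('pics/t2.png',t[:,:,::-1])
for p in[(.617,-.0343,.044),(.5518,.0112,.111)]:print(wproj(p,s))
E
```

```text
t: 5.25
eef_pos: [0.5382, 0.095, 0.1972]
ee_rot: [3.141, -0.0, 2.416]
force: [0.1, 0.8, -2.1]
width: 0.0296
gripper_force: 30.0
t: 5.67
eef_pos: [0.6172, -0.0361, 0.1964]
ee_rot: [-3.141, -0.0, 2.002]
force: [0.3, 0.5, -1.2]
width: 0.0294
gripper_force: 30.0
t: 6.08
eef_pos: [0.6149, -0.034, 0.1538]
ee_rot: [-3.138, -0.002, 2.007]
force: [-0.4, -0.1, -2.2]
width: 0.0296
gripper_force: 30.0
[ 2.60913798e-01  3.19712010e-01 -2.19179615e-01 -1.03821899e-03
 -1.03597565e+00 -2.96558002e+00] [ 0.61491477 -0.03398693  0.15379331] [-3.13774040e+00 -1.59019784e-03  2.00718871e+00]
[319.15679187 202.59541386]
[258.68648862 131.84275709]
```

View pics/w2.png

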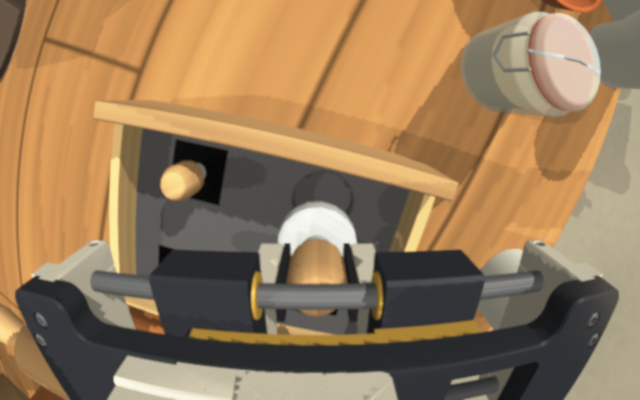

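The wrist view shows the round cutout at about (322,199), just ahead of the stamp head, against a prediction of (319,202.6). I'll enlarge it to refine.

```bash
python3 - <<'E'
from h import *
import cv2
im=cv2.imread('pics/w2.png')[150:270,250:400]
g=cv2.convertScaleAbs(im,alpha=1.6,beta=10)
cv2.imwrite('pics/w2c.png',cv2.resize(g,None,fx=5,fy=5,interpolation=cv2.INTER_CUBIC))
s=dict(eef_pos=np.array([0.61491477,-0.03398693,0.15379331]),ee_rot=[-3.13774,-0.00159,2.00719])
for d in[(0,0),(.005,0),(0,.005)]:
    print(d,wproj((.617+d[0],-.0343+d[1],.044),s))
# head rim top of held stamp if coaxial with TCP
R=Ro.from_euler('xyz',s['ee_rot']).as_matrix()
print('head top c',wproj(s['eef_pos']+R@[0,0,.0135],s))
a=np.linspace(0,2*np.pi,8,endpoint=False)
print('rim r27.5',[tuple(wproj((.617+.0275*np.cos(k),-.0343+.0275*np.sin(k),.044),s).round()) for k in a])
print('head r25 top',[tuple(wproj(s['eef_pos']+R@[.025*np.cos(k),.025*np.sin(k),.0135],s).round()) for k in a])
E
```

```text
(0, 0) [319.15683696 202.59539102]
(0.005, 0) [324.14537731 204.8262947 ]
(0, 0.005) [321.51254088 197.78830535]
head top c [316.89422432 246.83992465]
rim r27.5 [(np.float64(346.0), np.float64(215.0)), (np.float64(348.0), np.float64(193.0)), (np.float64(332.0), np.float64(176.0)), (np.float64(309.0), np.float64(175.0)), (np.float64(291.0), np.float64(190.0)), (np.float64(291.0), np.float64(212.0)), (np.float64(307.0), np.float64(228.0)), (np.float64(329.0), np.float64(229.0))]
head r25 top [(np.float64(317.0), np.float64(208.0)), (np.float64(347.0), np.float64(220.0)), (np.float64(358.0), np.float64(247.0)), (np.float64(345.0), np.float64(272.0)), (np.float64(317.0), np.float64(282.0)), (np.float64(289.0), np.float64(272.0)), (np.float64(276.0), np.float64(247.0)), (np.float64(287.0), np.float64(220.0))]
```

View pics/w2c.png

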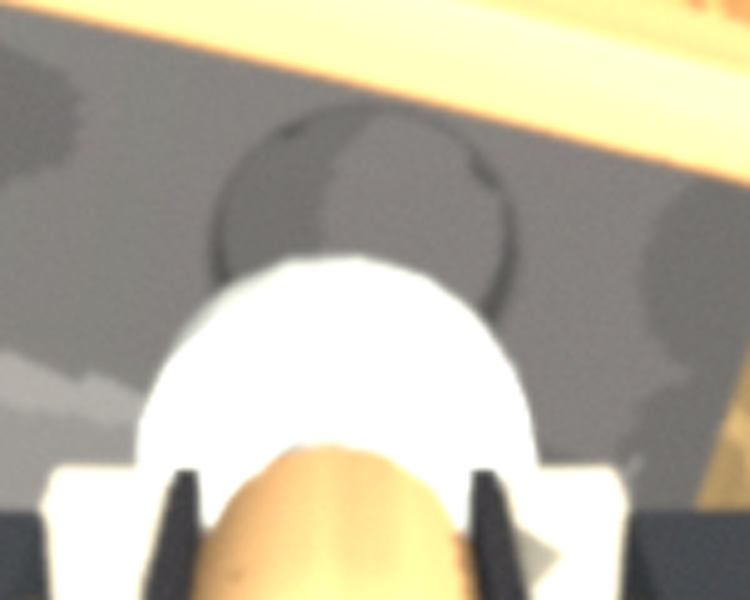

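```bash
python3 - <<'E'
from h import *
import cv2
im=cv2.imread('pics/w2.png')
for u in(200,258,320):print(u,[(v,*im[v,u].tolist()) for v in range(104 if u<300 else 120,176 if u>250 else 160,2)])
s=dict(eef_pos=np.array([0.61491477,-0.03398693,0.15379331]),ee_rot=[-3.13774,-0.00159,2.00719])
R=Ro.from_euler('xyz',s['ee_rot']).as_matrix()
print('bottom rim front',wproj(s['eef_pos']+R@[.025,0,.0335],s))
m=np.array([.5518,.0112,.111]);w=np.array([.982,.187,0]);cl=np.array([.187,-.982,0])
for k in(-.05,0,.05):print('outer',wproj(m+k*w,s),'inner',wproj(m+k*w+.015*cl,s),'bottom outer',wproj(m+k*w-[0,0,.098],s))
E
```

```text
200 [(104, 93, 160, 223), (106, 94, 160, 222), (108, 95, 151, 203), (110, 92, 143, 187), (112, 92, 142, 186), (114, 90, 140, 182), (116, 91, 141, 183), (118, 109, 170, 220), (120, 122, 190, 235), (122, 118, 183, 230), (124, 115, 179, 227), (126, 112, 173, 223), (128, 110, 171, 221), (130, 110, 170, 220), (132, 110, 171, 220), (134, 112, 174, 223), (136, 113, 175, 224), (138, 94, 143, 185), (140, 75, 90, 104), (142, 76, 78, 81), (144, 51, 53, 54), (146, 15, 15, 16), (148, 7, 10, 9), (150, 10, 13, 12), (152, 8, 8, 8), (154, 9, 12, 10), (156, 9, 12, 10), (158, 8, 8, 8)]
258 [(104, 87, 147, 207), (106, 86, 148, 208), (108, 85, 146, 207), (110, 86, 147, 207), (112, 86, 147, 207), (114, 87, 148, 209), (116, 86, 147, 207), (118, 87, 146, 203), (120, 93, 146, 194), (122, 94, 146, 191), (124, 94, 146, 189), (126, 95, 147, 190), (128, 95, 147, 191), (130, 116, 180, 229), (132, 127, 196, 240), (134, 123, 189, 235), (136, 119, 184, 231), (138, 117, 179, 228), (140, 114, 176, 225), (142, 113, 175, 224), (144, 113, 174, 224), (146, 114, 176, 225), (148, 112, 174, 223), (150, 98, 150, 195), (152, 7
[... 489 characters left out ...]
 176, 225), (146, 129, 201, 242), (148, 125, 194, 239), (150, 123, 191, 236), (152, 123, 190, 235), (154, 120, 185, 233), (156, 116, 180, 228), (158, 115, 177, 226), (160, 116, 178, 226), (162, 114, 174, 225), (164, 106, 163, 212), (166, 78, 112, 143), (168, 73, 80, 86), (170, 69, 71, 74), (172, 63, 65, 66), (174, 65, 67, 67)]
bottom rim front [316.85144524 198.3424876 ]
outer [189.48979619 117.31171407] inner [185.82194194 138.63496348] bottom outer [228.76259309 114.12044434]
outer [258.68664158 131.84266337] inner [253.94816764 153.82312454] bottom outer [277.63021394 124.75912844]
outer [332.96334283 149.76806283] inner [327.16502485 171.52928983] bottom outer [328.02769693 137.02250846]
```

```bash
python3 - <<'E'
from h import *
import cv2
s=arm.get_state();w=arm.grab_frame('wrist');cv2.imwrite('pics/w3.png',w[:,:,::-1]);s2=arm.get_state();print(s['eef_pos'],s['ee_rot'],s2['eef_pos'],s2['ee_rot'])
g=w.astype(int).sum(2)//3
print('col322',[(v,g[v,322]) for v in range(164,216)])
print('row195',[(u,g[195,u]) for u in range(284,300)],[(u,g[195,u]) for u in range(345,361)])
print('fr258',[(v,w[v,258,0]) for v in range(124,134)])
R=Ro.from_euler('xyz',s['ee_rot']).as_matrix()
print('head rim',wproj(s['eef_pos']+R@[.025,0,.0335],s),wproj((.5518,.0112,.111),s))
a=np.linspace(0,2*np.pi,360)
r=np.array([wproj((.617+.0275*np.cos(k),-.0343+.0275*np.sin(k),.044),s) for k in a]);print('rim pred',r.min(0),r.max(0))
E
```

```text
[ 0.61638308 -0.03398439  0.15619056] [-3.14053251e+00 -9.93558410e-05  2.00772216e+00] [ 0.61687514 -0.03400738  0.15683737] [3.14152110e+00 2.49318251e-04 2.00761496e+00]
col322 [(164, np.int64(150)), (165, np.int64(124)), (166, np.int64(97)), (167, np.int64(80)), (168, np.int64(73)), (169, np.int64(68)), (170, np.int64(65)), (171, np.int64(66)), (172, np.int64(69)), (173, np.int64(72)), (174, np.int64(73)), (175, np.int64(75)), (176, np.int64(76)), (177, np.int64(76)), (178, np.int64(77)), (179, np.int64(76)), (180, np.int64(75)), (181, np.int64(76)), (182, np.int64(75)), (183, np.int64(77)), (184, np.int64(76)), (185, np.int64(75)), (186, np.int64(75)), (187, np.int64(75)), (188, np.int64(75)), (189, np.int64(75)), (190, np.int64(75)), (191, np.int64(75)), (192, np.int64(75)), (193, np.int64(75)), (194, np.int64(74)), (195, np.int64(74)), (196, np.int64(75)), (197, np.int64(74)), (198, np.int64(75)), (199, np.int64(78)), (200, np.int64(90)), (201, np.int64(118)), (202, np.int64(147)), (203, np.int64(167)), (204, np.int64(175)), (205, np.int64(182)), (206, np.int64(193)), (207, np
[... 527 characters left out ...]
(66))] [(345, np.int64(75)), (346, np.int64(75)), (347, np.int64(72)), (348, np.int64(67)), (349, np.int64(59)), (350, np.int64(57)), (351, np.int64(63)), (352, np.int64(68)), (353, np.int64(72)), (354, np.int64(75)), (355, np.int64(74)), (356, np.int64(75)), (357, np.int64(75)), (358, np.int64(75)), (359, np.int64(75)), (360, np.int64(76))]
fr258 [(124, np.uint8(190)), (125, np.uint8(190)), (126, np.uint8(190)), (127, np.uint8(190)), (128, np.uint8(202)), (129, np.uint8(227)), (130, np.uint8(238)), (131, np.uint8(240)), (132, np.uint8(238)), (133, np.uint8(236))]
head rim [316.85138105 198.34228893] [257.16704032 130.61440374]
rim pred [287.26454816 171.38784584] [347.41020044 229.0022796 ]
```

```bash
python3 -m crank '[{"dx":0.002,"dy":0.003,"dz":-0.015,"twist":0,"grip":-0.6},{"dx":0.002,"dy":0.003,"dz":-0.035,"twist":0,"grip":-0.6},{"dx":0.002,"dy":0.003,"dz":-0.055,"twist":0,"grip":-0.6},{"dx":0.002,"dy":0.003,"dz":-0.07,"twist":0,"grip":-0.6},{"dx":0.002,"dy":0.003,"dz":-0.07,"twist":0,"grip":-0.6}]'
python3 -m crank '[{"dx":0,"dy":0,"dz":-0.003,"twist":0,"grip":-0.6},{"dx":0,"dy":0,"dz":-0.006,"twist":0,"grip":-0.6},{"dx":0,"dy":0,"dz":-0.009,"twist":0,"grip":-0.6},{"dx":0,"dy":0,"dz":-0.012,"twist":0,"grip":-0.6},{"dx":0,"dy":0,"dz":-0.012,"twist":0,"grip":-0.6}]'
```

```text
t: 6.65
eef_pos: [0.6172, -0.0314, 0.0841]
ee_rot: [-3.138, -0.001, 2.006]
force: [-0.0, 0.8, -1.6]
width: 0.0292
gripper_force: 30.0
t: 7.07
eef_pos: [0.6189, -0.0316, 0.0746]
ee_rot: [3.141, -0.0, 2.006]
force: [-0.0, -0.4, -1.8]
width: 0.0295
gripper_force: 30.0
```

```bash
python3 -m crank '[{"dx":0,"dy":0,"dz":-0.003,"twist":0,"grip":-0.6},{"dx":0,"dy":0,"dz":-0.006,"twist":0,"grip":-0.6},{"dx":0,"dy":0,"dz":-0.009,"twist":0,"grip":-0.6},{"dx":0,"dy":0,"dz":-0.012,"twist":0,"grip":-0.6},{"dx":0,"dy":0,"dz":-0.012,"twist":0,"grip":-0.6}]'
python3 -m crank '[{"dx":0,"dy":0,"dz":-0.001,"twist":0,"grip":-0.6},{"dx":0,"dy":0,"dz":-0.002,"twist":0,"grip":-0.6},{"dx":0,"dy":0,"dz":-0.003,"twist":0,"grip":-0.6},{"dx":0,"dy":0,"dz":-0.004,"twist":0,"grip":-0.6},{"dx":0,"dy":0,"dz":-0.004,"twist":0,"grip":-0.6}]'
```

```text
t: 7.48
eef_pos: [0.6187, -0.0316, 0.0618]
ee_rot: [-3.141, -0.0, 2.006]
force: [1.0, 0.2, -3.1]
width: 0.0294
gripper_force: 30.0
t: 7.9
eef_pos: [0.6192, -0.0317, 0.0588]
ee_rot: [3.141, 0.0, 2.006]
force: [0.3, -0.0, 0.2]
width: 0.0295
gripper_force: 30.0
```

```bash
for i in 1; do :; done; python3 -m crank '[{"dx":0,"dy":0,"dz":-0.001,"twist":0,"grip":-0.6},{"dx":0,"dy":0,"dz":-0.002,"twist":0,"grip":-0.6},{"dx":0,"dy":0,"dz":-0.003,"twist":0,"grip":-0.6},{"dx":0,"dy":0,"dz":-0.003,"twist":0,"grip":-0.6},{"dx":0,"dy":0,"dz":-0.003,"twist":0,"grip":-0.6}]'
```

```text
t: 8.32
eef_pos: [0.6195, -0.0324, 0.0586]
ee_rot: [3.14, 0.002, 2.007]
force: [-7.2, -1.3, 21.7]
width: 0.0294
gripper_force: 30.0
```

```bash
python3 -m crank '[{"dx":0,"dy":0,"dz":0.002,"twist":0,"grip":-0.6},{"dx":0,"dy":0,"dz":0.003,"twist":0,"grip":-0.4},{"dx":0,"dy":0,"dz":0.003,"twist":0,"grip":0.1},{"dx":0,"dy":0,"dz":0.003,"twist":0,"grip":0.1},{"dx":0,"dy":0,"dz":0.003,"twist":0,"grip":0.1}]'
python3 -m crank '[{"dx":0,"dy":0,"dz":0.01,"twist":0,"grip":0.1},{"dx":0,"dy":0,"dz":0.025,"twist":0,"grip":0.1},{"dx":0,"dy":0,"dz":0.045,"twist":0,"grip":0.1},{"dx":0,"dy":0,"dz":0.065,"twist":0,"grip":-0.5},{"dx":0,"dy":0,"dz":0.065,"twist":0,"grip":-1}]'
python3 -m crank '[{"dx":0,"dy":0,"dz":0,"twist":0,"grip":-1},{"dx":0,"dy":0,"dz":0,"twist":0,"grip":-1},{"dx":0,"dy":0,"dz":-0.006,"twist":0,"grip":-1},{"dx":0,"dy":0,"dz":-0.012,"twist":0,"grip":-1},{"dx":0,"dy":0,"dz":-0.015,"twist":0,"grip":-1}]'
```

```text
t: 8.73
eef_pos: [0.6187, -0.0317, 0.0581]
ee_rot: [-3.141, -0.0, 2.006]
force: [-0.5, 0.2, 0.1]
width: 0.0438
gripper_force: 0.0
t: 9.15
eef_pos: [0.6214, -0.0315, 0.1285]
ee_rot: [3.136, 0.002, 2.007]
force: [0.9, -0.3, 0.4]
width: 0.0399
gripper_force: 0.0
t: 9.57
eef_pos: [0.6178, -0.0318, 0.1065]
ee_rot: [-3.139, -0.001, 2.006]
force: [-0.7, 0.1, -0.3]
width: 0.007
gripper_force: 0.0
```

```bash
python3 -m crank '[{"dx":0,"dy":0,"dz":-0.002,"twist":0,"grip":-1},{"dx":0,"dy":0,"dz":-0.004,"twist":0,"grip":-1},{"dx":0,"dy":0,"dz":-0.006,"twist":0,"grip":-1},{"dx":0,"dy":0,"dz":-0.007,"twist":0,"grip":-1},{"dx":0,"dy":0,"dz":-0.007,"twist":0,"grip":-1}]'
python3 -m crank '[{"dx":0,"dy":0,"dz":-0.0005,"twist":0,"grip":-1},{"dx":0,"dy":0,"dz":-0.001,"twist":0,"grip":-1},{"dx":0,"dy":0,"dz":-0.0015,"twist":0,"grip":-1},{"dx":0,"dy":0,"dz":-0.0015,"twist":0,"grip":-1},{"dx":0,"dy":0,"dz":-0.0015,"twist":0,"grip":-1}]'
```

```text
t: 9.98
eef_pos: [0.6188, -0.0317, 0.1013]
ee_rot: [-3.141, -0.0, 2.006]
force: [-0.1, -0.3, -0.3]
width: 0.0005
gripper_force: 0.0
t: 10.4
eef_pos: [0.6191, -0.0318, 0.1004]
ee_rot: [3.141, 0.0, 2.006]
force: [0.4, -1.2, 1.6]
width: 0.0004
gripper_force: 0.7
```

```bash
python3 -m crank '[{"dx":0,"dy":0,"dz":-0.0005,"twist":0,"grip":-1},{"dx":0,"dy":0,"dz":-0.001,"twist":0,"grip":-1},{"dx":0,"dy":0,"dz":-0.001,"twist":0,"grip":-1},{"dx":0,"dy":0,"dz":-0.001,"twist":0,"grip":-1},{"dx":0,"dy":0,"dz":-0.001,"twist":0,"grip":-1}]'
python3 -m crank '[{"dx":0,"dy":0,"dz":0.01,"twist":0,"grip":-1},{"dx":0,"dy":0,"dz":0.04,"twist":0,"grip":-1},{"dx":0,"dy":0,"dz":0.07,"twist":0,"grip":-1},{"dx":0,"dy":0.02,"dz":0.09,"twist":0,"grip":-1},{"dx":0,"dy":0.05,"dz":0.1,"twist":0,"grip":-1}]'
python3 -c "
from station import arm
s=arm.get_state();print(s['q'])"
```

```text
t: 10.82
eef_pos: [0.6193, -0.0318, 0.1003]
ee_rot: [3.14, 0.001, 2.007]
force: [-3.0, 0.1, 8.4]
width: 0.0002
gripper_force: 4.1
t: 11.23
eef_pos: [0.6211, 0.014, 0.203]
ee_rot: [3.137, -0.006, 2.011]
force: [0.9, 0.4, 1.2]
width: 0.0003
gripper_force: 0.0
[ 0.33252913  0.28547908 -0.14582589 -0.00679296 -1.13523951 -3.03096325]
```

```bash
python3 -m crank '[{"dx":0,"dy":0.02,"dz":0.01,"twist":7,"grip":-1},{"dx":0,"dy":0.04,"dz":0.02,"twist":14,"grip":-1},{"dx":0,"dy":0.06,"dz":0.03,"twist":21,"grip":-1},{"dx":0,"dy":0.08,"dz":0.05,"twist":28,"grip":-1},{"dx":0,"dy":0.1,"dz":0.07,"twist":35,"grip":-1}]'
python3 -m crank '[{"dx":0,"dy":0,"dz":0.02,"twist":7,"grip":-1},{"dx":0,"dy":0,"dz":0.04,"twist":14,"grip":-1},{"dx":0,"dy":0,"dz":0.06,"twist":21,"grip":-1},{"dx":0,"dy":0,"dz":0.08,"twist":28,"grip":-1},{"dx":0,"dy":0,"dz":0.08,"twist":35,"grip":-1}]'
python3 -m crank '[{"dx":0.03,"dy":0.01,"dz":0,"twist":4,"grip":-1},{"dx":0.07,"dy":0.02,"dz":0,"twist":9,"grip":-1},{"dx":0.11,"dy":0.03,"dz":0,"twist":14,"grip":-1},{"dx":0.15,"dy":0.04,"dz":0,"twist":14,"grip":-1},{"dx":0.19,"dy":0.05,"dz":0,"twist":14,"grip":-1}]'
python3 -c "
from station import arm
s=arm.get_state();print(s['q'])"
```

```text
t: 11.65
eef_pos: [0.6194, 0.1155, 0.2696]
ee_rot: [-3.141, -0.008, 2.63]
force: [0.4, 0.0, 0.4]
width: 0.0008
gripper_force: 0.0
t: 12.07
eef_pos: [0.6213, 0.1148, 0.3542]
ee_rot: [3.14, -0.001, -3.042]
force: [0.4, -0.5, 0.2]
width: 0.0001
gripper_force: 0.0
t: 12.48
eef_pos: [0.8113, 0.165, 0.3498]
ee_rot: [3.141, -0.006, -2.804]
force: [1.2, 0.5, 1.1]
width: 0.0005
gripper_force: 0.0
[ 0.43361833  0.61211841  0.69202323 -0.0016976  -1.6569055  -1.66659245]
```

```bash
python3 -m crank '[{"dx":0.03,"dy":0.014,"dz":0,"twist":0,"grip":-1},{"dx":0.06,"dy":0.028,"dz":0,"twist":0,"grip":-1},{"dx":0.09,"dy":0.042,"dz":0,"twist":0,"grip":-1},{"dx":0.12,"dy":0.056,"dz":0,"twist":0,"grip":-1},{"dx":0.15,"dy":0.07,"dz":0,"twist":0,"grip":-1}]'
python3 -c "
from station import arm
s=arm.get_state();print(s['q'])"
```

```text
t: 12.9
eef_pos: [0.9214, 0.2244, 0.3175]
ee_rot: [-3.135, 0.005, -2.804]
force: [2.6, 1.0, -4.4]
width: 0.0008
gripper_force: 0.0
[ 0.44525436  0.93767399  1.24331957  0.00703753 -1.87245387 -1.67640623]
```

```bash
python3 -m crank '[{"dx":0.03,"dy":0.014,"dz":0.0,"twist":0,"grip":-1},{"dx":0.06,"dy":0.028,"dz":0,"twist":0,"grip":-1},{"dx":0.06,"dy":0.028,"dz":0,"twist":0,"grip":-1},{"dx":0.06,"dy":0.028,"dz":0,"twist":0,"grip":-1},{"dx":0.06,"dy":0.028,"dz":0,"twist":0,"grip":-1}]'
python3 -c "
from station import arm
s=arm.get_state();print(s['q'])"
```

```text
t: 13.32
eef_pos: [0.9451, 0.2425, 0.313]
ee_rot: [-3.128, 0.066, -2.804]
force: [-0.8, -0.6, 1.0]
width: 0.0002
gripper_force: 0.0
[ 0.4572315   0.95018342  1.25160735  0.02152248 -1.80818244 -1.68510783]
```

```bash
python3 -m crank '[{"dx":-0.02,"dy":-0.01,"dz":0,"twist":0,"grip":-1},{"dx":-0.05,"dy":-0.024,"dz":0,"twist":0,"grip":-1},{"dx":-0.08,"dy":-0.04,"dz":0,"twist":0,"grip":-1},{"dx":-0.08,"dy":-0.04,"dz":0,"twist":0,"grip":-1},{"dx":-0.08,"dy":-0.04,"dz":0,"twist":0,"grip":-1}]'
python3 -c "
from station import arm
s=arm.get_state();print(s['q'])"
```

```text
t: 13.73
eef_pos: [0.8624, 0.2001, 0.3147]
ee_rot: [-3.128, 0.065, -2.805]
force: [0.9, -0.1, 0.7]
width: 0.0005
gripper_force: 0.0
[ 0.45552998  0.67465504  0.71628252  0.02097944 -1.54968651 -1.68990385]
```

```bash
python3 -m crank '[{"dx":0.038,"dy":0.017,"dz":0,"twist":0,"grip":-1},{"dx":0.076,"dy":0.034,"dz":0,"twist":0,"grip":-1},{"dx":0.114,"dy":0.051,"dz":0,"twist":0,"grip":-1},{"dx":0.152,"dy":0.068,"dz":0,"twist":0,"grip":-1},{"dx":0.19,"dy":0.085,"dz":0,"twist":0,"grip":-1}]'
python3 -m crank '[{"dx":0.038,"dy":0.017,"dz":0,"twist":0,"grip":-1},{"dx":0.076,"dy":0.034,"dz":0,"twist":0,"grip":-1},{"dx":0.114,"dy":0.051,"dz":0,"twist":0,"grip":-1},{"dx":0.152,"dy":0.068,"dz":0,"twist":0,"grip":-1},{"dx":0.19,"dy":0.085,"dz":0,"twist":0,"grip":-1}]'
python3 -c "
from station import arm
s=arm.get_state();print(s['q'])"
```

```text
t: 14.15
eef_pos: [0.9696, 0.259, 0.274]
ee_rot: [-3.122, 0.088, -2.803]
force: [1.0, 0.8, -0.0]
width: 0.0005
gripper_force: 0.0
t: 14.57
eef_pos: [0.9993, 0.2869, 0.2428]
ee_rot: [-3.116, 0.142, -2.803]
force: [0.2, -0.8, -0.0]
width: 0.0001
gripper_force: 0.0
[ 0.48195604  1.03216533  1.25165585  0.04597211 -1.65353873 -1.70871911]
```

```bash
python3 -m crank '[{"dx":0.027,"dy":0.014,"dz":0.027,"twist":0,"grip":-1},{"dx":0.054,"dy":0.028,"dz":0.054,"twist":0,"grip":-1},{"dx":0.081,"dy":0.042,"dz":0.081,"twist":0,"grip":-1},{"dx":0.108,"dy":0.056,"dz":0.108,"twist":0,"grip":-1},{"dx":0.135,"dy":0.07,"dz":0.135,"twist":0,"grip":-1}]'
python3 -m crank '[{"dx":0.027,"dy":0.014,"dz":0.027,"twist":0,"grip":-1},{"dx":0.054,"dy":0.028,"dz":0.054,"twist":0,"grip":-1},{"dx":0.081,"dy":0.042,"dz":0.081,"twist":0,"grip":-1},{"dx":0.108,"dy":0.056,"dz":0.108,"twist":0,"grip":-1},{"dx":0.135,"dy":0.07,"dz":0.135,"twist":0,"grip":-1}]'
python3 -c "
from station import arm
s=arm.get_state();print(s['q'])"
```

```text
t: 14.98
eef_pos: [0.992, 0.3036, 0.2862]
ee_rot: [-3.11, 0.184, -2.801]
force: [0.5, -0.9, -0.1]
width: 0.0004
gripper_force: 0.0
t: 15.4
eef_pos: [0.9865, 0.3186, 0.3213]
ee_rot: [-3.104, 0.223, -2.8]
force: [-0.3, 0.4, 0.3]
width: 0.0003
gripper_force: 0.0
[ 0.52670984  0.96170019  1.25160903  0.07764982 -1.64794086 -1.7455737 ]
```

```bash
for k in 1; do python3 -m crank '[{"dx":0.038,"dy":0.012,"dz":0.01,"twist":0,"grip":-1},{"dx":0.076,"dy":0.024,"dz":0.02,"twist":0,"grip":-1},{"dx":0.114,"dy":0.036,"dz":0.03,"twist":0,"grip":-1},{"dx":0.152,"dy":0.048,"dz":0.04,"twist":0,"grip":-1},{"dx":0.19,"dy":0.06,"dz":0.05,"twist":0,"grip":-1}]'; done
python3 -m crank '[{"dx":0.015,"dy":0.005,"dz":0.037,"twist":0,"grip":-1},{"dx":0.03,"dy":0.01,"dz":0.074,"twist":0,"grip":-1},{"dx":0.045,"dy":0.015,"dz":0.111,"twist":0,"grip":-1},{"dx":0.06,"dy":0.02,"dz":0.148,"twist":0,"grip":-1},{"dx":0.075,"dy":0.025,"dz":0.185,"twist":0,"grip":-1}]'
python3 -c "
from station import arm
s=arm.get_state();print(s['q'])"
```

```text
t: 15.82
eef_pos: [1.0128, 0.3251, 0.3015]
ee_rot: [-3.098, 0.263, -2.798]
force: [0.3, -0.1, -0.7]
width: 0.0002
gripper_force: 0.0
t: 16.23
eef_pos: [0.986, 0.3168, 0.3889]
ee_rot: [-3.093, 0.307, -2.796]
force: [0.4, 0.5, 0.6]
width: 0.0004
gripper_force: 0.0
[ 0.53508988  0.90276675  1.25159238  0.10497625 -1.62628506 -1.74671369]
```

```bash
python3 -m crank '[{"dx":0.038,"dy":0.012,"dz":0.01,"twist":0,"grip":-1},{"dx":0.076,"dy":0.024,"dz":0.02,"twist":0,"grip":-1},{"dx":0.114,"dy":0.036,"dz":0.03,"twist":0,"grip":-1},{"dx":0.152,"dy":0.048,"dz":0.04,"twist":0,"grip":-1},{"dx":0.19,"dy":0.06,"dz":0.05,"twist":0,"grip":-1}]' | tail -5 | head -2
python3 -m crank '[{"dx":0.038,"dy":0.012,"dz":0.01,"twist":0,"grip":-1},{"dx":0.076,"dy":0.024,"dz":0.02,"twist":0,"grip":-1},{"dx":0.114,"dy":0.036,"dz":0.03,"twist":0,"grip":-1},{"dx":0.152,"dy":0.048,"dz":0.04,"twist":0,"grip":-1},{"dx":0.19,"dy":0.06,"dz":0.05,"twist":0,"grip":-1}]' | head -3
python3 -m crank '[{"dx":0.015,"dy":0.005,"dz":0.037,"twist":0,"grip":-1},{"dx":0.03,"dy":0.01,"dz":0.074,"twist":0,"grip":-1},{"dx":0.045,"dy":0.015,"dz":0.111,"twist":0,"grip":-1},{"dx":0.06,"dy":0.02,"dz":0.148,"twist":0,"grip":-1},{"dx":0.075,"dy":0.025,"dz":0.185,"twist":0,"grip":-1}]' | head -3
python3 -m crank '[{"dx":0.038,"dy":0.012,"dz":0.01,"twist":0,"grip":-1},{"dx":0.076,"dy":0.024,"dz":0.02,"twist":0,"grip":-1},{"dx":0.114,"dy":0.036,"dz":0.03,"twist":0,"grip":-1},{"dx":0.152,"dy":0.048,"dz":0.04,"twist":0,"grip":-1},{"dx":0.19,"dy":0.06,"dz":0.05,"twist":0,"grip":-1}]' | head -3
python3 -c "
from station import arm
s=arm.get_state();print(s['q'])"
```

```text
eef_pos: [1.0174, 0.3258, 0.3606]
ee_rot: [-3.087, 0.344, -2.794]
t: 17.07
eef_pos: [1.0453, 0.3335, 0.3413]
ee_rot: [-3.08, 0.387, -2.791]
t: 17.48
eef_pos: [1.0184, 0.3251, 0.4262]
ee_rot: [-3.074, 0.432, -2.788]
t: 17.9
eef_pos: [1.0517, 0.3349, 0.3963]
ee_rot: [-3.066, 0.469, -2.785]
[ 0.5345106   0.93038728  1.25106896  0.15548591 -1.44258766 -1.75130329]
```

```bash
python3 -m crank '[{"dx":0.038,"dy":0.012,"dz":0.01,"twist":0,"grip":-1},{"dx":0.076,"dy":0.024,"dz":0.02,"twist":0,"grip":-1},{"dx":0.114,"dy":0.036,"dz":0.03,"twist":0,"grip":-1},{"dx":0.152,"dy":0.048,"dz":0.04,"twist":0,"grip":-1},{"dx":0.19,"dy":0.06,"dz":0.05,"twist":0,"grip":-1}]' | head -3
python3 -m crank '[{"dx":0.015,"dy":0.005,"dz":0.037,"twist":0,"grip":-1},{"dx":0.03,"dy":0.01,"dz":0.074,"twist":0,"grip":-1},{"dx":0.045,"dy":0.015,"dz":0.111,"twist":0,"grip":-1},{"dx":0.06,"dy":0.02,"dz":0.148,"twist":0,"grip":-1},{"dx":0.075,"dy":0.025,"dz":0.185,"twist":0,"grip":-1}]' | head -3
python3 -m crank '[{"dx":0.038,"dy":0.012,"dz":0.01,"twist":0,"grip":-1},{"dx":0.076,"dy":0.024,"dz":0.02,"twist":0,"grip":-1},{"dx":0.114,"dy":0.036,"dz":0.03,"twist":0,"grip":-1},{"dx":0.152,"dy":0.048,"dz":0.04,"twist":0,"grip":-1},{"dx":0.19,"dy":0.06,"dz":0.05,"twist":0,"grip":-1}]' | head -3
python3 -m crank '[{"dx":0.015,"dy":0.005,"dz":0.037,"twist":0,"grip":-1},{"dx":0.03,"dy":0.01,"dz":0.074,"twist":0,"grip":-1},{"dx":0.045,"dy":0.015,"dz":0.111,"twist":0,"grip":-1},{"dx":0.06,"dy":0.02,"dz":0.148,"twist":0,"grip":-1},{"dx":0.075,"dy":0.025,"dz":0.185,"twist":0,"grip":-1}]' | head -3
python3 -m crank '[{"dx":0.038,"dy":0.012,"dz":0.01,"twist":0,"grip":-1},{"dx":0.076,"dy":0.024,"dz":0.02,"twist":0,"grip":-1},{"dx":0.114,"dy":0.036,"dz":0.03,"twist":0,"grip":-1},{"dx":0.152,"dy":0.048,"dz":0.04,"twist":0,"grip":-1},{"dx":0.19,"dy":0.06,"dz":0.05,"twist":0,"grip":-1}]' | head -3
python3 -c "
from station import arm
s=arm.get_state();print(s['q'])"
```

```text
t: 18.32
eef_pos: [1.0808, 0.3432, 0.3763]
ee_rot: [-3.059, 0.512, -2.781]
t: 18.73
eef_pos: [1.0537, 0.3349, 0.46]
ee_rot: [-3.052, 0.557, -2.777]
t: 19.15
eef_pos: [1.0878, 0.3452, 0.4295]
ee_rot: [-3.043, 0.594, -2.772]
t: 19.57
eef_pos: [1.0601, 0.3365, 0.5086]
ee_rot: [-3.035, 0.64, -2.767]
t: 19.98
eef_pos: [1.097, 0.3478, 0.4768]
ee_rot: [-3.025, 0.677, -2.761]
[ 0.5421274   0.90388515  1.25138315  0.22682064 -1.26975014 -1.76808339]
```

```bash
python3 -m crank '[{"dx":0.015,"dy":0.005,"dz":0.037,"twist":0,"grip":-1},{"dx":0.03,"dy":0.01,"dz":0.074,"twist":0,"grip":-1},{"dx":0.045,"dy":0.015,"dz":0.111,"twist":0,"grip":-1},{"dx":0.06,"dy":0.02,"dz":0.148,"twist":0,"grip":-1},{"dx":0.075,"dy":0.025,"dz":0.185,"twist":0,"grip":-1}]' | head -3
python3 -m crank '[{"dx":-0.04,"dy":-0.01,"dz":0,"twist":-4,"grip":-1},{"dx":-0.08,"dy":-0.02,"dz":0,"twist":-8,"grip":-1},{"dx":-0.12,"dy":-0.03,"dz":0,"twist":-12,"grip":-1},{"dx":-0.16,"dy":-0.04,"dz":0,"twist":-17,"grip":-1},{"dx":-0.2,"dy":-0.05,"dz":0,"twist":-22,"grip":-1}]' | head -3
python3 -m crank '[{"dx":-0.04,"dy":-0.01,"dz":0,"twist":-4,"grip":-1},{"dx":-0.08,"dy":-0.02,"dz":0,"twist":-8,"grip":-1},{"dx":-0.12,"dy":-0.03,"dz":0,"twist":-12,"grip":-1},{"dx":-0.16,"dy":-0.04,"dz":0,"twist":-17,"grip":-1},{"dx":-0.2,"dy":-0.05,"dz":0,"twist":-22,"grip":-1}]' | head -3
python3 - <<'E'
from h import *
s=arm.get_state();print(s['q'])
z=Ro.from_euler('xyz',s['ee_rot']).as_matrix();print(z.round(3));z=z[:,2]
print('lean',np.degrees(np.arccos(-z[2])),'az',np.degrees(np.arctan2(z[1],z[0])))
E
```

```text
t: 20.4
eef_pos: [1.069, 0.3391, 0.5517]
ee_rot: [-3.016, 0.722, -2.755]
t: 20.82
eef_pos: [0.9144, 0.3002, 0.5497]
ee_rot: [-3.017, 0.722, 3.139]
t: 21.23
eef_pos: [0.714, 0.2496, 0.5507]
ee_rot: [-3.019, 0.721, 2.755]
[ 0.88025269  0.23176963  0.05904782  0.74295538 -1.36297363 -3.03108355]
[[-0.696  0.449  0.561]
 [ 0.283  0.889 -0.36 ]
 [-0.66  -0.092 -0.745]]
lean 41.80964473656898 az -32.72410867047816
```

```bash
cat > fk.py <<'E'
import numpy as np
from scipy.optimize import least_squares
from scipy.spatial.transform import Rotation as Ro
E=lambda a,t:Ro.from_euler(a,t).as_matrix()
D=[([-.93986,.359315,.011159,-.0003,-1.22409,-.288074],[.22668,-.63527,.2256],[3.13990,-.00013,-2.79890]),
([-.667606,.167971,.374514,.00075,-1.773712,-.560975],[.3174,-.4949,.5091],[-3.13813,.0013,-2.79953]),
([.860119,.179450,-.483287,-.00143,-.9158,-2.786255],[.45148,.23119,.12725],[-3.13473,-.00375,2.78536]),
([.260914,.319712,-.219180,-.00104,-1.035976,-2.96558],[.614915,-.033987,.153793],[-3.13774,-.00159,2.00719]),
([.433618,.612118,.692023,-.0017,-1.656906,-1.666592],[.8113,.165,.3498],[3.141,-.006,-2.804]),
([.534511,.930387,1.251069,.155486,-1.442588,-1.751303],[1.0517,.3349,.3963],[-3.066,.469,-2.785]),
([.542127,.903885,1.251383,.226821,-1.26975,-1.768083],[1.097,.3478,.4768],[-3.025,.677,-2.761]),
([.880253,.23177,.059048,.742955,-1.362974,-3.031084],[.714,.2496,.5507],[-3.019,.721,2.755]),
([.4906218,-.0298705,.1522169,-.00023,-1.7539164,-2.4203486],[.4763,.0371,.506],[-3.141,-.001,2.783])]
def rot(q,s4,s6,g=0):
    F=E('z',q[0])@E('y',q[1]-q[2]);W=F@E('x',s4*q[3]);T=W@E('y',-q[4])
    # tool z along T x
    B=np.array([[0,0,1],[0,1,0],[-1,0,0]]).T  # columns: tool axes in T frame, tool z=x
    B=np.array([[0.,0,1],[0,-1,0],[1,0,0]])
    return F,W,T,T@E('x',s6*q[5]+g)@B
def pos(q,p,s4,s6,g=0):
    a1,h,L2,L3,e,d,dw,L=p
    F,W,T,R=rot(q,s4,s6,g)
    U=E('z',q[0])@E('y',q[1])
    return E('z',q[0])@[a1,0,0]+[0,0,h]+U@[0,0,L2]+F@[L3,d,e]+W@[0,dw,0]+T@[L,0,0],R
def fit():
    best=None
    for s4 in(1,-1):
        for s6 in(1,-1):
            for g in(0,np.pi/2,np.pi,-np.pi/2):
                er=max(Ro.from_matrix(rot(q,s4,s6,g)[3].T@E('xyz',r)).magnitude() for q,_,r in D)
                if best is None or er<best[0]:best=(er,s4,s6,g)
    er,s4,s6,g=best
    f=lambda p:np.concatenate([pos(q,p,s4,s6,g)[0]-x for q,x,_ in D])
    r=least_squares(f,[0,.3,.4,.4,0,-.1,-.09,.3],x_scale=.1)
    return best,r.x,np.abs(r.fun).max()
if __name__=='__main__':print(fit())
E
python3 fk.py
```

```text
((0.000709029032664348, -1, -1, 1.5707963267948966), array([-4.48958823e-05,  1.98785864e-01,  6.01627758e-01,  4.63644210e-01,
       -4.71341991e-05,  8.84895410e-05, -1.91895767e-01,  3.78023626e-01]), np.float64(9.159433609109979e-05))
```

```bash
cat > ik.py <<'E'
from fk import *
B,P,_=fit()
lo=np.array([-3.07,-1.43,-1.02,-3.0,-3.05,-3.0]);hi=np.array([3.07,2.12,1.25,1.65,0,3.0])
def ik(x,R,q0=None,n=12,seed=0):
    rg=np.random.default_rng(seed);best=None
    def f(q):
        p,r=pos(q,P,*B[1:]);return np.r_[(p-x)*3,Ro.from_matrix(R.T@r).as_rotvec()]
    for i in range(n):
        s=q0 if (q0 is not None and i==0) else rg.uniform(lo,hi)*np.array([.5,.5,.8,1,1,1])
        r=least_squares(f,np.clip(s,lo+1e-3,hi-1e-3),bounds=(lo,hi))
        if best is None or r.cost<best[0]:best=(r.cost,r.x)
        if best[0]<1e-8:break
    return best
E
cat > t.py <<'E'
from ik import *
np.set_printoptions(precision=2,suppress=True)
cl=np.array([.187,-.982,0]);w=np.array([.982,.187,0]);fm=np.array([.5518,.0112,.05])
def Rd(lean,az,gam):
    z=np.array([np.sin(lean)*np.cos(az),np.sin(lean)*np.sin(az),-np.cos(lean)])
    x=-np.array([np.cos(lean)*np.cos(az),np.cos(lean)*np.sin(az),np.sin(lean)])
    return np.c_[x,np.cross(z,x),z]@E('z',gam)
for lean in(38,42,46):
  for daz in(-15,0,15,30):
    for gam in(0,180):
      out=[]
      for k in(-.08,0,.08):
        for d in(-.01,.184):
          c,q=ik(fm+k*w+d*cl,Rd(np.radians(lean),np.radians(-79.2+daz),np.radians(gam)),n=8)
          out.append('%.0e/%.2f'%(c,q[5]))
      print(lean,daz,gam,out)
E
python3 t.py
```

```text
38 -15 0 ['6e-28/1.88', '8e-19/1.94', '7e-18/1.96', '2e-25/2.03', '2e-22/2.04', '7e-32/2.13']
38 -15 180 ['7e-21/-1.27', '3e-23/-1.21', '8e-18/-1.18', '2e-22/-1.11', '1e-26/-1.10', '2e-18/-1.01']
38 0 0 ['2e-26/1.87', '4e-04/1.93', '4e-22/1.96', '6e-20/1.98', '2e-26/2.06', '8e-29/2.10']
38 0 180 ['5e-28/-1.27', '4e-04/-1.21', '9e-20/-1.18', '7e-21/-1.16', '1e-30/-1.08', '1e-18/-1.04']
38 15 0 ['2e-03/1.95', '1e-02/2.15', '2e-21/1.92', '2e-04/1.95', '4e-24/2.03', '4e-18/2.02']
38 15 180 ['2e-03/-1.19', '1e-02/-0.99', '3e-19/-1.22', '2e-04/-1.19', '1e-31/-1.11', '4e-26/-1.12']
38 30 0 ['2e-02/2.18', '5e-03/1.35', '3e-03/2.02', '1e-02/2.23', '2e-25/1.95', '5e-03/2.23']
38 30 180 ['2e-02/-0.96', '3e-02/-0.73', '3e-03/-1.12', '1e-02/-0.91', '8e-26/-1.19', '5e-03/-0.91']
42 -15 0 ['3e-29/1.84', '3e-20/1.87', '1e-18/1.92', '3e-27/1.97', '3e-23/2.00', '4e-18/2.07']
42 -15 180 ['6e-22/-1.30', '7e-23/-1.27', '2e-18/-1.22', '2e-22/-1.17', '3e-27/-1.14', '4e-18/-1.07']
42 0 0 ['3e-26/1.81', '8e-04/1.87', '2e-22/1.90', '2e-20/1.90', '5e-27/2.00', '2e-28/2.02']
42 0 180 ['2e-28/-1.33', '8e-04/-1.2
[... 525 characters left out ...]
.97', '5e-19/2.01']
46 -15 180 ['4e-23/-1.34', '4e-22/-1.33', '6e-19/-1.26', '2e-22/-1.23', '7e-28/-1.17', '4e-18/-1.13']
46 0 0 ['9e-27/1.76', '1e-03/1.80', '9e-23/1.85', '6e-21/1.82', '1e-27/1.95', '3e-28/1.94']
46 0 180 ['2e-29/-1.38', '1e-03/-1.34', '2e-20/-1.29', '7e-22/-1.32', '9e-31/-1.19', '1e-18/-1.20']
46 15 0 ['3e-03/1.81', '2e-02/1.98', '8e-24/1.77', '2e-03/1.84', '1e-24/1.88', '2e-04/1.88']
46 15 180 ['3e-03/-1.33', '2e-02/-1.16', '2e-28/-1.37', '2e-03/-1.30', '4e-18/-1.27', '2e-04/-1.27']
46 30 0 ['3e-02/2.01', '1e-02/1.38', '6e-03/1.88', '2e-02/1.32', '8e-05/1.80', '2e-02/2.13']
46 30 180 ['3e-02/-1.14', '4e-02/3.00', '6e-03/-1.27', '2e-02/-1.04', '8e-05/-1.34', '2e-02/-1.02']
```

```bash
cat > t2.py <<'E'
from ik import *
from h import ray,arm
np.set_printoptions(precision=3,suppress=True)
print('jar',ray('top',291,150,.135),'bowl',ray('top',244,152,.065),'mould',ray('top',236,279,.05))
s=arm.get_state();R0=E('xyz',s['ee_rot']);q0=s['q']
for X in([.714,.2496,.55],[.6,.1,.5],[.5,.1,.5],[.55,.2,.45],[.45,.2,.5],[.6,.2,.55],[.7,.1,.45]):
    q=q0;bad=[];tr=[];jump=0
    for t in range(0,314,12):
        c,qn=ik(np.array(X),E('z',np.radians(t))@R0,q0=q,n=1)
        if c>1e-5:bad.append(t)
        jump=max(jump,np.abs(qn-q).max());q=qn;tr.append(q)
    tr=np.array(tr);print(X,'bad',bad,'jump',jump,'end',q,'min',tr.min(0),'max',tr.max(0))
E
python3 t2.py
```

```text
jar [0.715 0.167 0.135] bowl [0.729 0.332 0.065] mould [0.303 0.344 0.05 ]
[0.714, 0.2496, 0.55] bad [0, 156, 168, 180, 192, 204, 216, 228, 240, 252, 264, 276, 288] jump 0.4044454342747694 end [ 0.821  0.671  0.773  0.645 -2.073  2.823] min [ 0.173  0.008 -0.129 -0.922 -2.606 -3.   ] max [ 0.875  0.92   1.25   0.739 -0.842  2.823]
[0.6, 0.1, 0.5] bad [0] jump 0.4950357340870706 end [ 0.803  0.276  0.061  0.581 -1.804  2.644] min [-0.018 -0.267 -0.495 -0.78  -2.677 -3.   ] max [ 0.824  0.706  1.135  0.77  -0.771  2.644]
[0.5, 0.1, 0.5] bad [0, 12] jump 0.5558777056440851 end [ 0.943  0.132 -0.098  0.517 -1.862  2.516] min [-0.021 -0.473 -0.612 -0.757 -2.486 -3.   ] max [ 1.034  0.475  0.732  0.74  -0.872  2.516]
[0.55, 0.2, 0.45] bad [0, 12] jump 0.5551670031900098 end [ 0.973  0.315  0.039  0.496 -1.835  2.465] min [ 0.16  -0.307 -0.643 -0.742 -2.477 -3.   ] max [ 1.019  0.624  0.862  0.811 -0.67   2.465]
[0.45, 0.2, 0.5] bad [0, 12, 24] jump 0.5728739429976926 end [ 1.122  0.186 -0.002  0.429 -1.979  2.37 ] min [ 0.192 -0.513 -0.632 -0.756 -2.465 -3.   ] max [ 1.299  0.44   0.677  0.742 -0.891  2.37 ]
[0.6, 0.2, 0.55] bad [0, 192, 204, 216, 228, 240, 252] jump 0.4480635941445794 end [ 0.903  0.392  0.336  0.569 -1.991  2.647] min [ 0.14  -0.216 -0.341 -0.934 -2.764 -3.   ] max [ 0.978  0.805  1.25   0.749 -0.876  2.647]
[0.7, 0.1, 0.45] bad [0, 180, 192, 204, 216, 228, 240] jump 0.5212482911791811 end [ 0.698  0.434  0.172  0.617 -1.707  2.703] min [-0.014 -0.072 -0.462 -0.81  -2.631 -3.   ] max [ 0.698  0.921  1.25   0.821 -0.62   2.703]
```

```bash
python3 -m crank '[{"dx":-0.03,"dy":-0.02,"dz":-0.007,"twist":7,"grip":-1},{"dx":-0.06,"dy":-0.04,"dz":-0.014,"twist":14,"grip":-1},{"dx":-0.09,"dy":-0.06,"dz":-0.02,"twist":21,"grip":-1},{"dx":-0.12,"dy":-0.08,"dz":-0.03,"twist":28,"grip":-1},{"dx":-0.15,"dy":-0.1,"dz":-0.035,"twist":35,"grip":-1}]'|head -3
python3 -m crank '[{"dx":-0.03,"dy":-0.02,"dz":-0.007,"twist":7,"grip":-1},{"dx":-0.064,"dy":-0.05,"dz":-0.015,"twist":14,"grip":-1},{"dx":-0.064,"dy":-0.05,"dz":-0.015,"twist":21,"grip":-1},{"dx":-0.064,"dy":-0.05,"dz":-0.015,"twist":28,"grip":-1},{"dx":-0.064,"dy":-0.05,"dz":-0.015,"twist":35,"grip":-1}]'|head -3
python3 -m crank '[{"dx":0,"dy":0,"dz":0,"twist":7,"grip":-1},{"dx":0,"dy":0,"dz":0,"twist":14,"grip":-1},{"dx":0,"dy":0,"dz":0,"twist":21,"grip":-1},{"dx":0,"dy":0,"dz":0,"twist":28,"grip":-1},{"dx":0,"dy":0,"dz":0,"twist":35,"grip":-1}]'|head -3
python3 -m crank '[{"dx":0,"dy":0,"dz":0,"twist":7,"grip":-1},{"dx":0,"dy":0,"dz":0,"twist":14,"grip":-1},{"dx":0,"dy":0,"dz":0,"twist":21,"grip":-1},{"dx":0,"dy":0,"dz":0,"twist":28,"grip":-1},{"dx":0,"dy":0,"dz":0,"twist":35,"grip":-1}]'|head -3
python3 - <<'E'
from h import *
s=arm.get_state();print(s['q'])
z=Ro.from_euler('xyz',s['ee_rot']).as_matrix()[:,2]
print('lean',np.degrees(np.arccos(-z[2])),'az',np.degrees(np.arctan2(z[1],z[0])))
E
```

```text
t: 21.65
eef_pos: [0.5644, 0.1498, 0.5132]
ee_rot: [-3.017, 0.722, -2.907]
t: 22.07
eef_pos: [0.5007, 0.0985, 0.4999]
ee_rot: [-3.018, 0.717, -2.453]
t: 22.48
eef_pos: [0.5015, 0.0993, 0.4988]
ee_rot: [-3.019, 0.703, -2.054]
t: 22.9
eef_pos: [0.5022, 0.0977, 0.4972]
ee_rot: [-3.02, 0.697, -1.445]
[-0.00427194  0.0125997   0.24464162 -0.71308538 -1.70968649 -0.05124467]
lean 40.46299690200017 az 86.44034188618562
```

```bash
python3 -m crank '[{"dx":0,"dy":0,"dz":0,"twist":7,"grip":-1},{"dx":0,"dy":0,"dz":0,"twist":14,"grip":-1},{"dx":0,"dy":0,"dz":0,"twist":21,"grip":-1},{"dx":0,"dy":0,"dz":0,"twist":28,"grip":-1},{"dx":0,"dy":0,"dz":0,"twist":35,"grip":-1}]'|head -3
python3 -m crank '[{"dx":0,"dy":0,"dz":0,"twist":7,"grip":-1},{"dx":0,"dy":0,"dz":0,"twist":14,"grip":-1},{"dx":0,"dy":0,"dz":0,"twist":21,"grip":-1},{"dx":0,"dy":0,"dz":0,"twist":28,"grip":-1},{"dx":0,"dy":0,"dz":0,"twist":35,"grip":-1}]'|head -3
python3 -m crank '[{"dx":0,"dy":0,"dz":0,"twist":7,"grip":-1},{"dx":0,"dy":0,"dz":0,"twist":14,"grip":-1},{"dx":0,"dy":0,"dz":0,"twist":21,"grip":-1},{"dx":0,"dy":0,"dz":0,"twist":28,"grip":-1},{"dx":0,"dy":0,"dz":0,"twist":35,"grip":-1}]'|head -3
python3 -m crank '[{"dx":0,"dy":0,"dz":0,"twist":7,"grip":-1},{"dx":0,"dy":0,"dz":0,"twist":14,"grip":-1},{"dx":0,"dy":0,"dz":0,"twist":21,"grip":-1},{"dx":0,"dy":0,"dz":0,"twist":28,"grip":-1},{"dx":0,"dy":0,"dz":0,"twist":35,"grip":-1}]'|head -3
python3 - <<'E'
from h import *
s=arm.get_state();print(s['q'])
z=Ro.from_euler('xyz',s['ee_rot']).as_matrix()[:,2]
print('lean',np.degrees(np.arccos(-z[2])),'az',np.degrees(np.arctan2(z[1],z[0])))
E
```

```text
t: 23.32
eef_pos: [0.5024, 0.0981, 0.4965]
ee_rot: [-3.023, 0.696, -0.835]
t: 23.73
eef_pos: [0.5026, 0.0984, 0.4963]
ee_rot: [-3.024, 0.695, -0.225]
t: 24.15
eef_pos: [0.5027, 0.0989, 0.4961]
ee_rot: [-3.025, 0.696, 0.386]
t: 24.57
eef_pos: [0.5027, 0.0992, 0.4958]
ee_rot: [-3.026, 0.696, 0.997]
[ 0.65813858  0.40449391  0.41766654  0.13584021 -2.27719438  1.91839053]
lean 40.34307802038821 az -133.13486292170057
```

```bash
cat > t3.py <<'E'
from ik import *
from h import arm
np.set_printoptions(precision=3,suppress=True)
cl=np.array([.187,-.982,0]);w=np.array([.982,.187,0]);fm=np.array([.5518,.0112,.055])
s=arm.get_state();R=E('z',np.radians(54))@E('xyz',s['ee_rot']);print(R)
for k in(-.04,-.02,0):
    q=s['q'];o=[]
    for x in(np.array([.503,.099,.496]),fm+k*w-.07*cl+[0,0,.2],fm+k*w-.07*cl,fm+k*w,fm+k*w+.09*cl,fm+k*w+.175*cl,fm+k*w+.185*cl):
        c,q=ik(x,R,q0=q,n=3);o.append((x,'%.0e'%c,q))
    for a in o:print(k,*a)
E
python3 t3.py
```

```text
[[-0.276  0.953  0.122]
 [ 0.716  0.289 -0.636]
 [-0.641 -0.088 -0.762]]
-0.04 [0.503 0.099 0.496] 6e-17 [ 0.937  0.118 -0.108  0.514 -1.832  2.541]
-0.04 [0.499 0.072 0.255] 1e-18 [ 0.911  0.201 -0.546  0.52  -1.365  2.305]
-0.04 [0.499 0.072 0.055] 2e-31 [ 0.884  0.452 -0.774  0.655 -0.955  2.031]
-0.04 [0.513 0.004 0.055] 5e-27 [ 0.741  0.42  -0.861  0.793 -0.885  2.028]
-0.04 [ 0.529 -0.085  0.055] 1e-19 [ 0.511  0.391 -0.941  1.018 -0.806  2.024]
-0.04 [ 0.545 -0.168  0.055] 1e-30 [ 0.26   0.381 -0.975  1.261 -0.745  2.026]
-0.04 [ 0.547 -0.178  0.055] 4e-18 [ 0.229  0.381 -0.976  1.29  -0.738  2.027]
-0.02 [0.503 0.099 0.496] 6e-17 [ 0.937  0.118 -0.108  0.514 -1.832  2.541]
-0.02 [0.519 0.076 0.255] 1e-20 [ 0.884  0.23  -0.512  0.534 -1.359  2.325]
-0.02 [0.519 0.076 0.055] 2e-31 [ 0.858  0.472 -0.737  0.667 -0.964  2.053]
-0.02 [0.532 0.007 0.055] 1e-28 [ 0.719  0.441 -0.82   0.799 -0.894  2.052]
-0.02 [ 0.549 -0.081  0.055] 1e-20 [ 0.502  0.414 -0.898  1.009 -0.815  2.049]
-0.02 [ 0.565 -0.164  0.055] 2e-18 [ 0.266  0.404 -0.932  1.235 -0.753  2.054]
-0.02 [ 0.567 -0.174  0.055] 8e-19 [ 0.238  0.404 -0.933  1.262 -0.746  2.055]
0 [0.503 0.099 0.496] 6e-17 [ 0.937  0.118 -0.108  0.514 -1.832  2.541]
0 [0.539 0.08  0.255] 5e-21 [ 0.859  0.258 -0.478  0.546 -1.355  2.345]
0 [0.539 0.08  0.055] 8e-31 [ 0.834  0.492 -0.698  0.677 -0.973  2.075]
0 [0.552 0.011 0.055] 5e-30 [ 0.7    0.462 -0.779  0.803 -0.903  2.075]
0 [ 0.569 -0.077  0.055] 8e-22 [ 0.493  0.436 -0.854  1.    -0.824  2.075]
0 [ 0.585 -0.161  0.055] 7e-20 [ 0.272  0.427 -0.888  1.209 -0.761  2.082]
0 [ 0.586 -0.17   0.055] 2e-19 [ 0.245  0.427 -0.889  1.234 -0.754  2.083]
```

```bash
python3 -m crank '[{"dx":0,"dy":0,"dz":-0.02,"twist":7,"grip":-1},{"dx":0,"dy":0,"dz":-0.04,"twist":14,"grip":-1},{"dx":0,"dy":0,"dz":-0.06,"twist":21,"grip":-1},{"dx":0,"dy":0,"dz":-0.08,"twist":28,"grip":-1},{"dx":0,"dy":0,"dz":-0.1,"twist":35,"grip":-1}]'|head -3
python3 -m crank '[{"dx":0,"dy":0,"dz":-0.01,"twist":7,"grip":-1},{"dx":0,"dy":0,"dz":-0.03,"twist":13,"grip":-1},{"dx":0,"dy":0,"dz":-0.05,"twist":19,"grip":-1},{"dx":0,"dy":0,"dz":-0.07,"twist":19,"grip":-1},{"dx":0,"dy":0,"dz":-0.09,"twist":19,"grip":-1}]'
python3 - <<'E'
from h import *
s=arm.get_state();print(s['q'])
z=Ro.from_euler('xyz',s['ee_rot']).as_matrix();print(z);z=z[:,2]
print('lean',np.degrees(np.arccos(-z[2])),'az',np.degrees(np.arctan2(z[1],z[0])))
E
```

```text
t: 24.98
eef_pos: [0.5026, 0.0994, 0.3952]
ee_rot: [-3.028, 0.695, 1.607]
t: 25.4
eef_pos: [0.502, 0.0991, 0.3061]
ee_rot: [-3.031, 0.695, 1.931]
force: [0.4, 0.6, -0.2]
width: 0.0006
gripper_force: 0.0
[ 0.94089665  0.18763151 -0.43143753  0.49311873 -1.48686043  2.34189399]
[[-0.27090671  0.95492399  0.12136607]
 [ 0.71883057  0.2845428  -0.63428543]
 [-0.64022821 -0.08459054 -0.76351311]]
lean 40.22510715661621 az -79.1677848925323
```

```bash
python3 -m crank '[{"dx":0.004,"dy":-0.005,"dz":-0.04,"twist":0,"grip":-1},{"dx":0.008,"dy":-0.01,"dz":-0.08,"twist":0,"grip":-1},{"dx":0.012,"dy":-0.015,"dz":-0.12,"twist":0,"grip":-1},{"dx":0.016,"dy":-0.02,"dz":-0.16,"twist":0,"grip":-1},{"dx":0.017,"dy":-0.023,"dz":-0.19,"twist":0,"grip":-1}]'
python3 -m crank '[{"dx":0,"dy":0,"dz":-0.02,"twist":0,"grip":-1},{"dx":0,"dy":0,"dz":-0.04,"twist":0,"grip":-1},{"dx":0,"dy":0,"dz":-0.06,"twist":0,"grip":-1},{"dx":0.002,"dy":-0.01,"dz":-0.061,"twist":0,"grip":-1},{"dx":0.004,"dy":-0.02,"dz":-0.061,"twist":0,"grip":-1}]'
python3 -m crank '[{"dx":0.002,"dy":-0.01,"dz":0,"twist":0,"grip":-1},{"dx":0.0035,"dy":-0.018,"dz":0,"twist":0,"grip":-1},{"dx":0.005,"dy":-0.026,"dz":0,"twist":0,"grip":-1},{"dx":0.0065,"dy":-0.034,"dz":0,"twist":0,"grip":-1},{"dx":0.008,"dy":-0.042,"dz":0,"twist":0,"grip":-1}]'
```

```text
t: 25.82
eef_pos: [0.5197, 0.0759, 0.1136]
ee_rot: [-3.028, 0.696, 1.931]
force: [0.7, 0.7, -0.2]
width: 0.0003
gripper_force: 0.0
t: 26.23
eef_pos: [0.5242, 0.056, 0.0544]
ee_rot: [-3.026, 0.697, 1.933]
force: [0.3, -1.0, 0.6]
width: 0.0005
gripper_force: 0.0
t: 26.65
eef_pos: [0.5321, 0.0134, 0.0545]
ee_rot: [-3.028, 0.696, 1.931]
force: [0.0, 2.4, 0.6]
width: 0.0004
gripper_force: 0.8
```

```bash
python3 -m crank '[{"dx":0.0017,"dy":-0.009,"dz":0,"twist":0,"grip":-1},{"dx":0.0034,"dy":-0.018,"dz":0,"twist":0,"grip":-1},{"dx":0.005,"dy":-0.0265,"dz":0,"twist":0,"grip":-1},{"dx":0.0067,"dy":-0.0355,"dz":0,"twist":0,"grip":-1},{"dx":0.0084,"dy":-0.0442,"dz":0,"twist":0,"grip":-1}]'|sed -n 2,4p
python3 -m crank '[{"dx":0.0017,"dy":-0.009,"dz":0,"twist":0,"grip":-1},{"dx":0.0034,"dy":-0.018,"dz":0,"twist":0,"grip":-1},{"dx":0.005,"dy":-0.0265,"dz":0,"twist":0,"grip":-1},{"dx":0.0067,"dy":-0.0355,"dz":0,"twist":0,"grip":-1},{"dx":0.0084,"dy":-0.0442,"dz":0,"twist":0,"grip":-1}]'|sed -n 2,4p
python3 -m crank '[{"dx":0.0017,"dy":-0.009,"dz":0,"twist":0,"grip":-1},{"dx":0.0034,"dy":-0.018,"dz":0,"twist":0,"grip":-1},{"dx":0.005,"dy":-0.0265,"dz":0,"twist":0,"grip":-1},{"dx":0.0067,"dy":-0.0355,"dz":0,"twist":0,"grip":-1},{"dx":0.0084,"dy":-0.0442,"dz":0,"twist":0,"grip":-1}]'|sed -n 2,4p
python3 - <<'E'
from h import *
import cv2
s=arm.get_state();print(s['q'])
cv2.imwrite('pics/s5.png',cv2.resize(arm.grab_frame('scene')[100:260,190:390,::-1],None,fx=4,fy=3.75,interpolation=cv2.INTER_CUBIC))
E
```

```text
eef_pos: [0.5403, -0.031, 0.0539]
ee_rot: [-3.026, 0.697, 1.933]
force: [1.6, 1.3, 0.4]
eef_pos: [0.5485, -0.0754, 0.0538]
ee_rot: [-3.026, 0.697, 1.932]
force: [1.2, 1.4, 0.2]
eef_pos: [0.5568, -0.1197, 0.0539]
ee_rot: [-3.026, 0.697, 1.932]
force: [0.3, 1.7, 0.2]
[ 0.39678484  0.41215584 -0.91407628  1.10509675 -0.78792482  2.04835757]
```

View pics/s5.png

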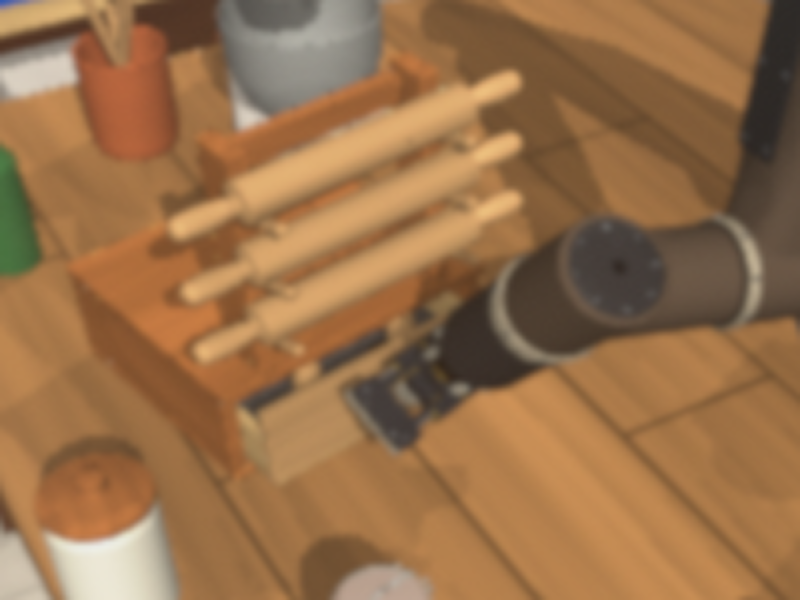

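The scene crop shows the drawer about 45 mm open. Its front is at about (320,430), the gripper tip is on it, and the pins are undisturbed. I'll go on slowly.

```bash
python3 -m crank '[{"dx":0.001,"dy":-0.005,"dz":0,"twist":0,"grip":-1},{"dx":0.0019,"dy":-0.01,"dz":0,"twist":0,"grip":-1},{"dx":0.0028,"dy":-0.015,"dz":0,"twist":0,"grip":-1},{"dx":0.0037,"dy":-0.02,"dz":0,"twist":0,"grip":-1},{"dx":0.0045,"dy":-0.024,"dz":0,"twist":0,"grip":-1}]'|sed -n 2,4p
python3 -m crank '[{"dx":0.0006,"dy":-0.003,"dz":0,"twist":0,"grip":-1},{"dx":0.0011,"dy":-0.006,"dz":0,"twist":0,"grip":-1},{"dx":0.0017,"dy":-0.009,"dz":0,"twist":0,"grip":-1},{"dx":0.002,"dy":-0.011,"dz":0,"twist":0,"grip":-1},{"dx":0.0023,"dy":-0.012,"dz":0,"twist":0,"grip":-1}]'|sed -n 2,4p
python3 -m crank '[{"dx":0.0004,"dy":-0.002,"dz":0,"twist":0,"grip":-1},{"dx":0.0007,"dy":-0.004,"dz":0,"twist":0,"grip":-1},{"dx":0.0009,"dy":-0.005,"dz":0,"twist":0,"grip":-1},{"dx":0.0009,"dy":-0.005,"dz":0,"twist":0,"grip":-1},{"dx":0.0009,"dy":-0.005,"dz":0,"twist":0,"grip":-1}]'|sed -n 2,4p
```

```text
eef_pos: [0.561, -0.1433, 0.0538]
ee_rot: [-3.025, 0.697, 1.933]
force: [-1.9, 1.9, 0.6]
eef_pos: [0.5635, -0.1548, 0.0538]
ee_rot: [-3.026, 0.697, 1.933]
force: [-3.0, 4.8, 0.5]
eef_pos: [0.5644, -0.1597, 0.0538]
ee_rot: [-3.026, 0.697, 1.933]
force: [-2.5, 3.0, 1.0]
```

```bash
python3 -m crank '[{"dx":0.0004,"dy":-0.002,"dz":0,"twist":0,"grip":-1},{"dx":0.0007,"dy":-0.004,"dz":0,"twist":0,"grip":-1},{"dx":0.0007,"dy":-0.004,"dz":0,"twist":0,"grip":-1},{"dx":0.0007,"dy":-0.004,"dz":0,"twist":0,"grip":-1},{"dx":0.0007,"dy":-0.004,"dz":0,"twist":0,"grip":-1}]'|sed -n 2,4p
python3 -m crank '[{"dx":0.0004,"dy":-0.002,"dz":0,"twist":0,"grip":-1},{"dx":0.0006,"dy":-0.003,"dz":0,"twist":0,"grip":-1},{"dx":0.0006,"dy":-0.003,"dz":0,"twist":0,"grip":-1},{"dx":0.0006,"dy":-0.003,"dz":0,"twist":0,"grip":-1},{"dx":0.0006,"dy":-0.003,"dz":0,"twist":0,"grip":-1}]'|sed -n 2,4p
```

```text
eef_pos: [0.5652, -0.1637, 0.0539]
ee_rot: [-3.026, 0.697, 1.933]
force: [-2.1, 3.2, -0.2]
eef_pos: [0.5658, -0.1663, 0.0538]
ee_rot: [-3.026, 0.697, 1.933]
force: [-4.7, 6.8, 2.4]
```

```bash
python3 -m crank '[{"dx":0.0002,"dy":-0.001,"dz":0,"twist":0,"grip":-1},{"dx":0.0003,"dy":-0.0015,"dz":0,"twist":0,"grip":-1},{"dx":0.0003,"dy":-0.0015,"dz":0,"twist":0,"grip":-1},{"dx":0.0003,"dy":-0.0015,"dz":0,"twist":0,"grip":-1},{"dx":0.0003,"dy":-0.0015,"dz":0,"twist":0,"grip":-1}]'|sed -n 2,4p
```

```text
eef_pos: [0.566, -0.1668, 0.0537]
ee_rot: [-3.026, 0.696, 1.935]
force: [-11.2, 16.4, 7.3]
```

```bash
python3 -m crank '[{"dx":-0.0004,"dy":0.002,"dz":0,"twist":0,"grip":-1},{"dx":-0.0008,"dy":0.004,"dz":0,"twist":0,"grip":-1},{"dx":-0.0011,"dy":0.006,"dz":0,"twist":0,"grip":-1},{"dx":-0.0015,"dy":0.008,"dz":0,"twist":0,"grip":-1},{"dx":-0.0015,"dy":0.008,"dz":0,"twist":0,"grip":-1}]'|sed -n 2,4p
python3 -m crank '[{"dx":0,"dy":0,"dz":0,"twist":0,"grip":-1},{"dx":0,"dy":0,"dz":0,"twist":0,"grip":-1},{"dx":0,"dy":0,"dz":0,"twist":0,"grip":-1},{"dx":0,"dy":0,"dz":0,"twist":0,"grip":-1},{"dx":0,"dy":0,"dz":0,"twist":0,"grip":-1}]'|sed -n 2,4p
```

```text
eef_pos: [0.5645, -0.16, 0.0538]
ee_rot: [-3.026, 0.697, 1.933]
force: [-4.1, 4.7, 0.3]
eef_pos: [0.5645, -0.1601, 0.0538]
ee_rot: [-3.026, 0.697, 1.933]
force: [-3.5, 4.1, 0.2]
```

```bash
python3 -m crank '[{"dx":-0.0006,"dy":0.003,"dz":0,"twist":0,"grip":-1},{"dx":-0.0011,"dy":0.006,"dz":0,"twist":0,"grip":-1},{"dx":-0.0017,"dy":0.009,"dz":0,"twist":0,"grip":-1},{"dx":-0.0023,"dy":0.012,"dz":0,"twist":0,"grip":-1},{"dx":-0.0023,"dy":0.012,"dz":0,"twist":0,"grip":-1}]'|sed -n 2,4p
python3 -m crank '[{"dx":0.0006,"dy":-0.003,"dz":0,"twist":0,"grip":-1},{"dx":0.0011,"dy":-0.006,"dz":0,"twist":0,"grip":-1},{"dx":0.0017,"dy":-0.009,"dz":0,"twist":0,"grip":-1},{"dx":0.0023,"dy":-0.012,"dz":0,"twist":0,"grip":-1},{"dx":0.0027,"dy":-0.014,"dz":0,"twist":0,"grip":-1}]'|sed -n 2,4p
python3 -m crank '[{"dx":0.0004,"dy":-0.002,"dz":0,"twist":0,"grip":-1},{"dx":0.0008,"dy":-0.004,"dz":0,"twist":0,"grip":-1},{"dx":0.001,"dy":-0.0055,"dz":0,"twist":0,"grip":-1},{"dx":0.001,"dy":-0.0055,"dz":0,"twist":0,"grip":-1},{"dx":0.001,"dy":-0.0055,"dz":0,"twist":0,"grip":-1}]'|sed -n 2,4p
```

```text
eef_pos: [0.5625, -0.1477, 0.0541]
ee_rot: [-3.026, 0.698, 1.933]
force: [-0.9, 2.3, 0.1]
eef_pos: [0.5654, -0.1623, 0.054]
ee_rot: [-3.027, 0.697, 1.932]
force: [-2.3, 6.3, 2.3]
eef_pos: [0.5663, -0.1667, 0.0539]
ee_rot: [-3.028, 0.696, 1.934]
force: [-8.7, 15.0, 6.8]
```

Hard stop again. Backing off to see whether it caught this time.

```bash
python3 -m crank '[{"dx":-0.0004,"dy":0.002,"dz":0,"twist":0,"grip":-1},{"dx":-0.0008,"dy":0.004,"dz":0,"twist":0,"grip":-1},{"dx":-0.0011,"dy":0.006,"dz":0,"twist":0,"grip":-1},{"dx":-0.0015,"dy":0.008,"dz":0,"twist":0,"grip":-1},{"dx":-0.0015,"dy":0.008,"dz":0,"twist":0,"grip":-1}]'|sed -n 2,4p
python3 -m crank '[{"dx":0,"dy":0,"dz":0,"twist":0,"grip":-1},{"dx":0,"dy":0,"dz":0,"twist":0,"grip":-1},{"dx":0,"dy":0,"dz":0,"twist":0,"grip":-1},{"dx":0,"dy":0,"dz":0,"twist":0,"grip":-1},{"dx":0,"dy":0,"dz":0,"twist":0,"grip":-1}]'|sed -n 2,4p
```

```text
eef_pos: [0.5643, -0.1601, 0.054]
ee_rot: [-3.025, 0.698, 1.932]
force: [0.3, -0.1, -0.0]
eef_pos: [0.5644, -0.16, 0.0539]
ee_rot: [-3.025, 0.697, 1.932]
force: [-0.0, -0.2, 0.0]
```

```bash
python3 -m crank '[{"dx":-0.004,"dy":0.02,"dz":0,"twist":0,"grip":-1},{"dx":-0.01,"dy":0.05,"dz":0,"twist":0,"grip":-1},{"dx":-0.017,"dy":0.09,"dz":0,"twist":0,"grip":-1},{"dx":-0.024,"dy":0.13,"dz":0.01,"twist":0,"grip":-1},{"dx":-0.031,"dy":0.165,"dz":0.03,"twist":0,"grip":-1}]'
python3 - <<'E'
from h import *
import cv2
t=arm.grab_frame('top')[:,:,::-1];s=arm.grab_frame('scene')[:,:,::-1]
a=cv2.resize(t[90:270,150:510],(800,400),interpolation=cv2.INTER_CUBIC)
b=cv2.resize(s[100:260,190:430],None,fx=1.25*1.0,fy=1.25,interpolation=cv2.INTER_CUBIC)
o=np.zeros((600,800,3),np.uint8);o[:400]=a;o[400:,:300]=b
o[400:,300:620]=cv2.resize(s[160:260,200:360],(320,200),interpolation=cv2.INTER_CUBIC)
cv2.imwrite('pics/end.png',o)
E
```

```text
t: 33.78
eef_pos: [0.5317, 0.0065, 0.0826]
ee_rot: [-3.021, 0.697, 1.935]
force: [3.8, 0.3, 0.8]
width: 0.0002
gripper_force: 0.0
```

View pics/end.png

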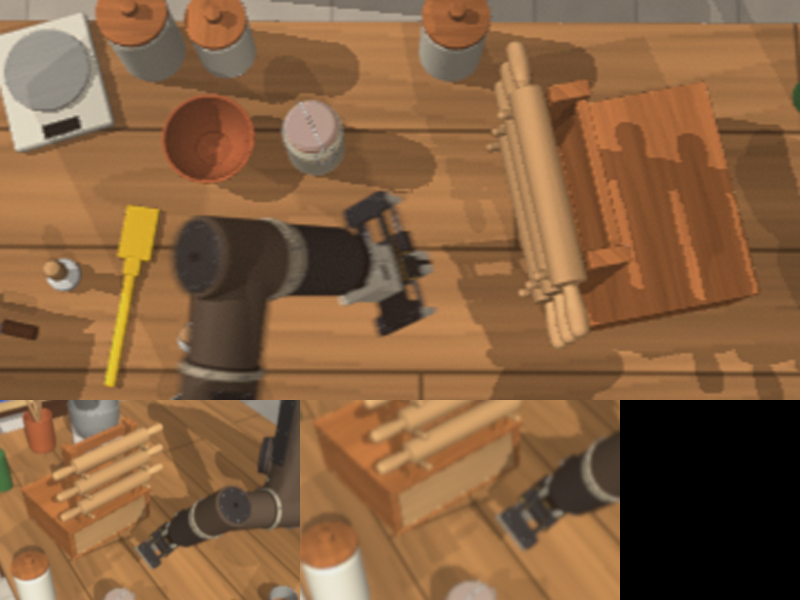

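The picture shows the drawer front flush with the rack (inset at about (440,480)). The pins, jar, bowl and spatula are in place and the gripper is clear.

```bash
python3 -m crank '[{"dx":0,"dy":0,"dz":0.005,"twist":0,"grip":-1},{"dx":0,"dy":0,"dz":0.01,"twist":0,"grip":-1},{"dx":0,"dy":0,"dz":0.01,"twist":0,"grip":-1},{"dx":0,"dy":0,"dz":0.01,"twist":0,"grip":-1},{"dx":0,"dy":0,"dz":0.01,"twist":0,"grip":-1}]'
python3 -c "
from station import arm
print(arm.job_done())"
```

```text
t: 34.3
eef_pos: [0.5331, 0.0037, 0.0938]
ee_rot: [-3.025, 0.698, 1.931]
force: [-0.8, -0.2, 0.1]
width: 0.0004
gripper_force: 0.0
the job is handed in; nothing more can be done
None
```

I pressed the stamp home in its cutout, then pushed the drawer shut; the latch caught on the second push, the front sits flush, and I handed the job in at 34.3 s with no verdict shown; joints 3 and 6 read about 0.001–0.002 rad past their rounded range limits for a few moments.

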